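# Strip the air tubes from the bench manifold

## Robot

A 6-joint arm with a two-finger parallel gripper is mounted at the origin on the work surface. World frame = base frame: x ahead of the robot, y to its left, z up, the work surface at z = 0. Lengths are in mm, angles in rad, forces in N, time in s.
With the tool pointing down it reaches from about 275 to 750 mm from the base axis. Payload 10.2 kg.
Tool frame: the origin (TCP) lies at the very end of the fingers, on their centre line; the grasp point (between the pads) lies 19 mm behind it; z points along the fingers, y is the direction in which the jaws open and shut (so a half turn about z gives the same grasp; the last joint's range is limited). The gripper opens to 85 mm and grips with 20 to 120 N. Pads are 22 mm wide; open, the fingers measure 114 mm over their backs; the gripper's body (76 mm by 85 mm) begins 54 mm behind the grasp point. The pads swing forward as they close: fully open they stand 13 mm farther back than shut.
Start: joints at [0.979, 0.313, 1.498, -0, 1.331, -0.223], TCP at [189.273, 489.701, 231.294] pointing down, gripper open.
Joint ranges: [-2.94, 2.94], [-0.97, 2.17], [0.19, 2.56], [-1.23, 4.37], [0.02, 3.11], [-2.88, 2.88]. Speed limits (rad/s): [2.39, 2.39, 3.01, 3.14, 3.14, 3.14].

## Interface

Orientations are given as a unit quaternion [w, x, y, z].
In Python, from rig import sensors, imaging, ctrl gives the robot as it stands.
- The arm moves only by the shell command python3 -m creep 'ROWS' [FORCE]. ROWS is JSON, a list of rows, each an object with "grip": the finger opening in mm, from 0 to 85.4; "linear": the shift along the tool's x, y, z in mm, a list of three; "rot": the turn, a rotation vector about the tool's x, y, z in rad, a list of three. A call has 1 to 12 rows; each row shifts and turns the commanded pose from where the row before left it, along the tool's axes as they then stand; what a row does not reach is not made up. A row lasts 1/12 s, in which the tool goes at most 41.7 mm and 7.16 degrees, less where a joint would pass 70% of its speed; a pose out of reach is approached as far as the arm can. A call with a gripper value outside its range is refused whole. The fingers move at their own pace and stop on an object; FORCE is the grip in N (left out, the last holds). Time passes only in rows, so rows that do not move let the fingers close. It gives the time, the measured TCP pose, the force and the opening at its end, in the units of the state.
- sensors.sense(): the state, without advancing time (a new reading comes with each control period).
- imaging.capture(name): name is "side" or "top" or "wrist"; returns (picture, depth): 480x640x3 uint8, red, green, blue; 480x640 float32, mm along the optical axis (not along the pixel's ray), 0 where there is no reading.
- imaging.camera_params(name): a dict with "intrinsics" (3x3 intrinsics, pixels), "R" (3x3) and "t" (3): a world point X has camera coordinates R X + t. Camera axes: x right, y down, z forward; pixel columns grow to the right and rows downward; lengths in mm; the calibration is good to about 2 mm. A picture is of the moment at which its call begins: read the wrist's pose just before it. camera_params takes no time and is no camera call; for the wrist camera it gives the pose at the moment of the call.
- ctrl.finish_job(): hands the job in, once; it reports no verdict.
The state is a dict: "time_s": time; "joints": joint angles; "dq": joint speeds; "tau": joint torques, N m; "eef_pos": TCP position; "ee_rot": TCP orientation; "force": force on the tool from outside, world axes, zero at the start; "wrist_torque": the same for the moment, N m; "grip_width": opening from 0.0 (shut) to 1.0 (fully open).
Only numpy, scipy, OpenCV 4.12 (cv2) and the standard library are available. Lean on these libraries where they do the work, as an engineer would, in place of code of your own. Each camera call takes 0.05 s, during which the arm holds its last target.

## Task

Shut the air off first: lift the red slide on the manifold over its bump, push it fully home away from you and let it drop. Then take every blue tube out of its push-fit port, using the yellow weighted fork to hold the orange collet ring down while you draw the tube straight up, and stand each one upright in a bore of the wooden rack; finally put the fork back upright on its black rubber pad and leave the glue jar, the grinding disc and the light-handled gouge where they are.

Things in the scene. Friction and masses are not known exactly. Their poses are not given: they have to be found in the camera images.
- manifold: Fixed air manifold: flat deck 55 mm above the bench, x = -80 to +80, y = -176 to +210 mm (grey shut-off block from +140 mm on), with a rim 5 mm thick and 10 mm high along its x and -y edges. Origin: on the bench under the middle of the row of ports. Upright push-fit ports on its y axis at y = -108 (port 0), -36 (1), +36 (2), +108 mm (3). Set the fork on a port with its handle to the -x (robot) side.
- rack: Fixed beech rack block 190 (x) x 60 (y) x 45 mm with four upright bores in a row on its x axis, at x = -69, -23, +23 and +69 mm. Bores 22 mm in diameter, 35 mm deep: a tube standing in one has its foot 10 mm above the bench. Origin: centre of its underside.
- pad: Fixed black rubber pad 130 (x) x 110 (y) mm, 4 mm thick: the fork's resting place. Origin: centre of its underside.
- fork: Loose yellow weighted release fork, 0.56 kg +-8 %: U-shaped steel weight 24 mm thick, x = -34 to +25 mm, 64 mm wide in y; its slot is 25 mm wide, open to +x, and ends at x = -16 mm. Origin: on the underside, where the tube's axis belongs; z up. Set flat on a collet ring round the tube, its weight alone presses the ring fully down and keeps it down.
- fork_handle (a point): Grip point on the fork's upright wooden handle bar, 42 mm from the fork's origin along its -x and 46 mm above the underside. The bar is 20 mm in x, 14 mm thick in y, free from 20 mm to its top 68 mm above the underside. Pinch across y from above.
- shutoff_slide (a joint): Travel (m) of the red shut-off slide along the manifold's +x (away from the robot): 0 = air on, 0.040 = shut. Starts at 0 to 0.003. Drag about 1 N. A steel detent bump 8 mm high stops it just after the start; it passes only while lifted, and is clear of the bump beyond 0.026.
- shutoff_lift (a joint): How far (m) the red slide is lifted: 0 = down, at most 0.016. Must exceed 0.008 (better 0.012) to pass the bump; falls back by itself (about 1.5 N) when let go beyond it.
- shutoff_knob (a point): Middle of the red shut-off slide's upright grip bar, 18 mm in the manifold's x, 14 mm in its y, from 22 mm above to 22 mm below this point. At rest it is 89 mm above the bench.
- tube0: Loose blue rigid tube standing in port 0 (None: absent). 16 mm diameter, 125 mm long, 60 g, the top 12 mm black, a locking groove near the foot. Origin: centre of the foot; z along the tube, up. In the port the foot is 15 mm above the bench. Free once the ring is down 3 mm (locked, it rises only 3 mm); out of the port after rising 40 mm, clear of ring and fork after 76 mm.
- collet0 (a joint): How far (m) the orange collet ring of port 0 is pressed down: 0 up, 0.005 fully down; springy, full down takes 3.4 N. Ring 40 mm outside, 18 mm inside, its top 12 mm above the deck when up.
- tube1: Loose blue rigid tube standing in port 1 (None: absent). 16 mm diameter, 125 mm long, 60 g, the top 12 mm black, a locking groove near the foot. Origin: centre of the foot; z along the tube, up. In the port the foot is 15 mm above the bench. Free once the ring is down 3 mm (locked, it rises only 3 mm); out of the port after rising 40 mm, clear of ring and fork after 76 mm.
- collet1 (a joint): How far (m) the orange collet ring of port 1 is pressed down: 0 up, 0.005 fully down; springy, full down takes 3.4 N. Ring 40 mm outside, 18 mm inside, its top 12 mm above the deck when up.
- tube2: Loose blue rigid tube standing in port 2 (None: absent). 16 mm diameter, 125 mm long, 60 g, the top 12 mm black, a locking groove near the foot. Origin: centre of the foot; z along the tube, up. In the port the foot is 15 mm above the bench. Free once the ring is down 3 mm (locked, it rises only 3 mm); out of the port after rising 40 mm, clear of ring and fork after 76 mm.
- collet2 (a joint): How far (m) the orange collet ring of port 2 is pressed down: 0 up, 0.005 fully down; springy, full down takes 3.4 N. Ring 40 mm outside, 18 mm inside, its top 12 mm above the deck when up.
- tube3: Loose blue rigid tube standing in port 3 (None: absent). 16 mm diameter, 125 mm long, 60 g, the top 12 mm black, a locking groove near the foot. Origin: centre of the foot; z along the tube, up. In the port the foot is 15 mm above the bench. Free once the ring is down 3 mm (locked, it rises only 3 mm); out of the port after rising 40 mm, clear of ring and fork after 76 mm.
- collet3 (a joint): How far (m) the orange collet ring of port 3 is pressed down: 0 up, 0.005 fully down; springy, full down takes 3.4 N. Ring 40 mm outside, 18 mm inside, its top 12 mm above the deck when up.
- gouge_a: Bystander, to be left alone: gouge with a light wooden handle, 200 mm, lying on the bench.
- disc: Bystander, to be left alone: black grinding disc, 110 mm wide, 6 mm thick.
- glue: Bystander, to be left alone: white glue jar with a yellow cap, 60 mm wide, 80 mm high.

How it is judged:
By the outcome, as a careful person would: the job done as asked, in the order asked, and still so for the second after the job is handed in, with the robot touching nothing.
Of tube0, tube1, tube2, tube3 only 2 to 4 are there at a start; the rules pass over those that are not, and their reading is None.
At some moment in a run one of fork may be knocked a few centimetres aside while the robot is not near it.
Once in a run the grip may slacken for a moment while it holds something.
It also fails if it takes over 210 s, if anything falls off the work surface, if the arm or the gripper's body presses on something with over 40 N, if the wrist force passes 120 N, or if a joint passes its speed limit or range.

## Working session

There is one attempt and no reset: what is moved stays moved. The work goes in short steps, Python scripts to look and compute and a shell command to move; the robot and the scene stay as the last step left them, time stands still between calls to the robot, and variables do not carry over. Pictures are saved under pics/ and viewed, and the job is handed in when it is done.

```bash
ls; mkdir -p pics; cat > h.py <<'E'
import numpy as np,cv2
from rig import sensors,imaging,ctrl
def snap(n,f):
    im,d=imaging.capture(n); p=imaging.camera_params(n)
    cv2.imwrite('pics/'+f+'.png',im[:,:,::-1]); np.savez('pics/'+f+'.npz',im=im,d=d,K=p['intrinsics'],R=p['R'],t=p['t'])
    return im,d
def load(f): return np.load('pics/'+f+'.npz')
def px(f,u,v,z=None,r=1):
    "pixel -> world by depth, or by plane z"
    a=load(f);K,R,t=np.array(a['K']),np.array(a['R']),np.array(a['t']).ravel()
    ray=np.linalg.inv(K)@[u,v,1]
    if z is None:
        w=a['d'][int(v)-r:int(v)+r+1,int(u)-r:int(u)+r+1];w=w[w>0]
        return R.T@(ray*np.median(w)-t)
    c=-R.T@t; dr=R.T@ray
    return c+dr*(z-c[2])/dr[2]
def cloud(f):
    a=load(f);K,R,t=np.array(a['K']),np.array(a['R']),np.array(a['t']).ravel()
    v,u=np.mgrid[0:480,0:640]; d=a['d']
    P=np.stack([u,v,np.ones_like(u)],-1)@np.linalg.inv(K).T*d[...,None]
    W=(P-t)@R; W[d<=0]=np.nan
    return W
def proj(f,X):
    a=load(f); c=np.array(a['R'])@X+np.array(a['t']).ravel(); q=np.array(a['K'])@c; return q[:2]/q[2]
E
python3 - <<'E'
from h import *
np.set_printoptions(precision=2,suppress=True)
snap('top','t0');snap('side','s0');snap('wrist','w0')
print(sensors.sense()); 
for n in('top','side'):print(imaging.camera_params(n))
E
```

```text
pics
{'time_s': 0.15, 'joints': array([ 0.98,  0.31,  1.5 ,  0.  ,  1.33, -0.22]), 'dq': array([ 0., -0., -0., -0., -0., -0.]), 'tau': array([  0.  , -41.24, -25.98,  -0.  ,   0.  ,   0.  ]), 'eef_pos': array([189.14, 489.54, 230.87]), 'ee_rot': array([-0.  ,  0.18,  0.98, -0.  ]), 'force': array([-0.87, -0.95,  0.34]), 'wrist_torque': array([ 0.  , -0.01, -0.01]), 'grip_width': 1.0004711606514456}
{'intrinsics': array([[452.16,   0.  , 315.94],
       [  0.  , 452.16, 235.15],
       [  0.  ,   0.  ,   1.  ]]), 'R': array([[ 0.01, -1.  , -0.  ],
       [-1.  , -0.01, -0.05],
       [ 0.05,  0.  , -1.  ]]), 't': array([  3.55, 520.64, 905.52])}
{'intrinsics': array([[553.67,   0.  , 326.17],
       [  0.  , 553.67, 242.61],
       [  0.  ,   0.  ,   1.  ]]), 'R': array([[ 0.95, -0.32, -0.01],
       [-0.23, -0.65, -0.72],
       [ 0.22,  0.69, -0.69]]), 't': array([-468.77,  175.14,  949.1 ])}
```

View pics/t0.png

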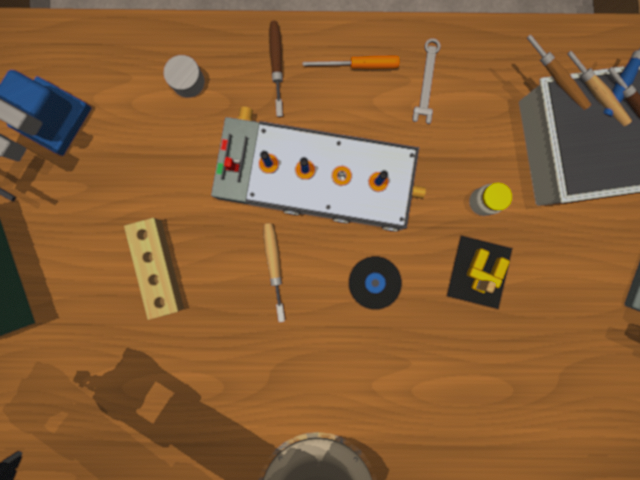

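View pics/s0.png

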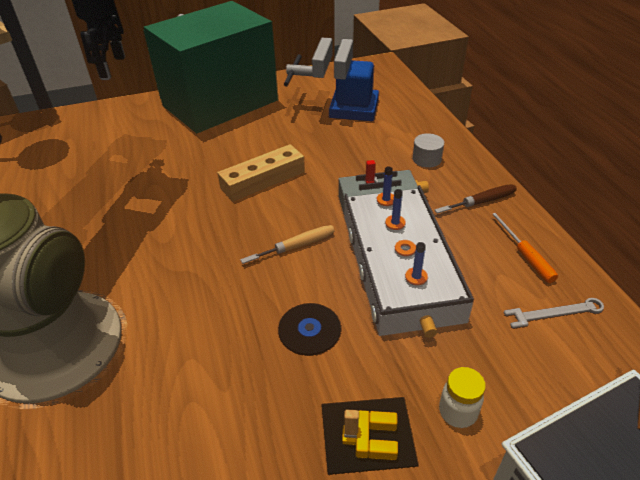

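View pics/w0.png

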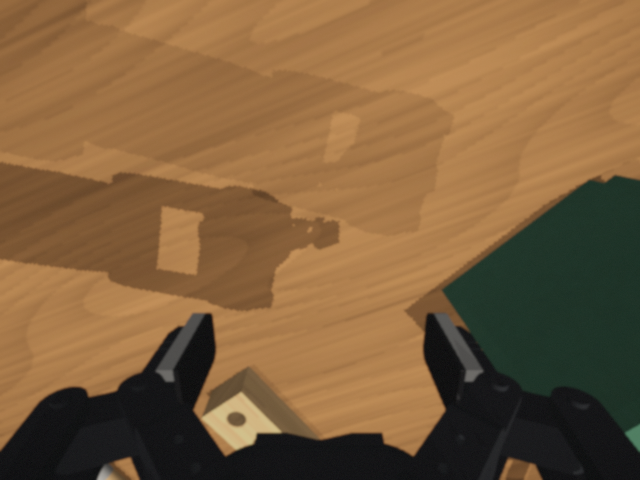

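The top view shows the manifold with tubes in ports 0 (379,181), 2 (305,168) and 3 (268,161). Port 1 (342,176) is empty. The shut-off is near (230,163), the rack at (150,268), and the fork is on its pad at (487,272). I'll enlarge these areas.

```bash
python3 - <<'E'
from h import *
im=load('t0')['im'][:,:,::-1]
def crop(f,x,y,w,h,s): cv2.imwrite('pics/'+f+'.png',cv2.resize(im[y:y+h,x:x+w],None,fx=s,fy=s,interpolation=cv2.INTER_CUBIC))
crop('c_man',205,100,220,135,3.6)
crop('c_rack',115,205,80,120,5)
crop('c_pad',435,225,90,90,6)
E
```

```text
(no output)
```

View pics/c_man.png

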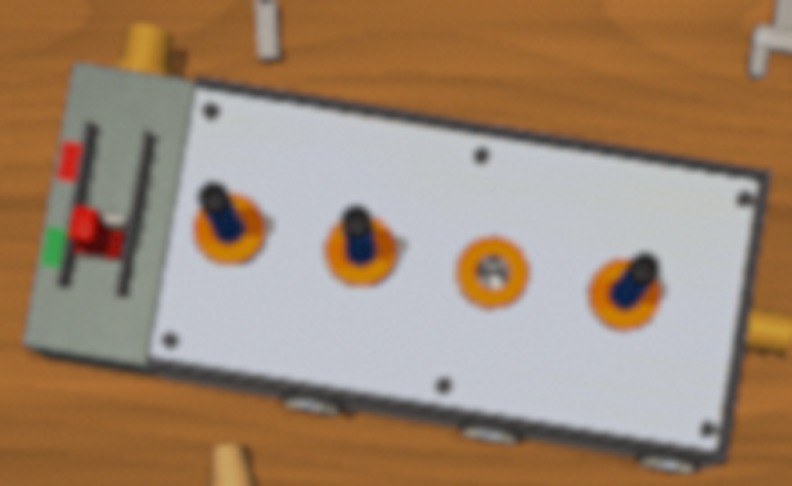

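View pics/c_rack.png

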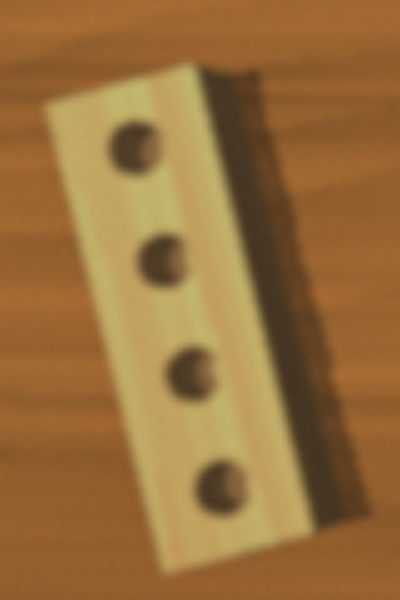

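View pics/c_pad.png

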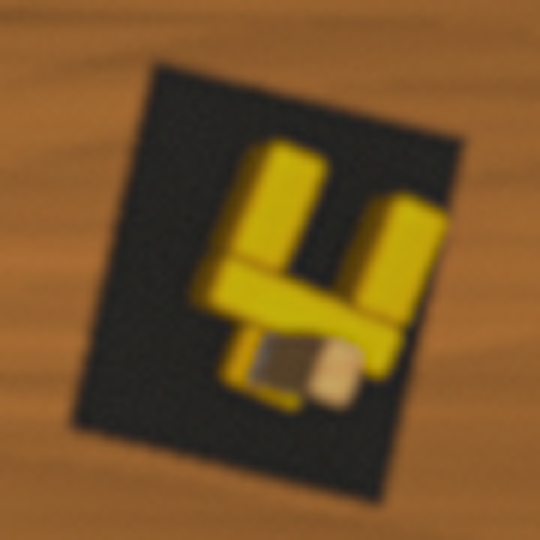

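In the crop, the rings are at (230,228), (362,250), (493,272) and (625,294). The four bores are at (135,147), (163,260), (192,373) and (221,487). The fork points up and to the right, and its handle top is at (335,373).

```bash
python3 - <<'E'
from h import *
np.set_printoptions(precision=1,suppress=True)
def P(c,off,s,z): 
    u=[(c[i]+.5)/s-.5+off[i] for i in(0,1)]; return px('t0',*u,z=z), px('t0',*np.round(u))
print('rings')
R=[]
for c in [(625,294),(493,272),(362,250),(230,228)]:
    a,b=P(c,(205,100),3.6,67);R.append(a);print(a,b)
R=np.array(R);d=R[3]-R[0];print(np.linalg.norm(d),'yaw',np.arctan2(-d[0],d[1]),'org',R.mean(0))
print('man corners');
for c in [(768,172),(722,460),(72,62),(26,348)]:
    z=65 if c[0]>500 else 55
    print(P(c,(205,100),3.6,z)[0])
print('knob top',P((83,215),(205,100),3.6,111)); 
print('tube tops');
for c in [(645,266),(357,220),(213,195)]:print(P(c,(205,100),3.6,140))
print('bores');B=[]
for c in [(135,147),(163,260),(192,373),(221,487)]:
    a,b=P(c,(115,205),5,45);B.append(a);print(a,b[2])
B=np.array(B);print(np.linalg.norm(B[3]-B[0]))
for c in [(45,104),(195,64),(317,530),(165,574)]:print('rc',P(c,(115,205),5,45))
print('pad')
for c in [(155,65),(463,140),(380,502),(72,430)]:print(P(c,(435,225),6,4)[0])
print('fork')
for c in [(335,373)]:print(P(c,(435,225),6,72))
for c in [(285,140),(328,160),(400,192),(447,215),(213,303),(385,378),(250,262),(405,322)]:print(P(c,(435,225),6,28))
W=cloud('t0')
# depth clusters fork top
Z=W[225:315,435:525]; 
m=(Z[...,2]>22)&(Z[...,2]<34);print('forktop n',m.sum(),Z[m].mean(0))
m=(Z[...,2]>62);print('handle',m.sum(),Z[m].mean(0),Z[m].min(0),Z[m].max(0))
E
```

```text
rings
[ 623.  -110.3   67. ] [ 617.  -104.8  104.2]
[634.2 -39.5  67. ] [640.3 -42.   36.6]
[645.4  30.9  67. ] [637.6  30.3 106. ]
[656.6 102.   67. ] [651.1  98.4  92.1]
214.95794504911993 yaw -0.15685706609783143 org [639.8  -4.2  67. ]
man corners
[ 690.5 -187.5   65. ]
[ 534.5 -162.6   65. ]
[750.1 191.4  55. ]
[592.2 213.   55. ]
knob top (array([653. , 172.3, 111. ]), array([653.7, 171.8, 110.8]))
tube tops
(array([ 624.1, -110.1,  140. ]), array([ 623.2, -110.5,  140.2]))
(array([645.5,  31.6, 140. ]), array([645.1,  31.3, 139.7]))
(array([657.2, 102.7, 140. ]), array([657. , 102.5, 139.2]))
bores
[517.6 351.8  45. ] 13.495735778736643
[473.3 339.4  45. ] 15.949660897376134
[429.3 326.7  45. ] 11.697006640409965
[385.1 314.1  45. ] 11.006459157469811
137.75761560356673
rc (array([534.2, 387.8,  45. ]), array([538.2, 405.7,   1.2]))
rc (array([550.6, 329.2,  45. ]), array([555.5, 344.6,   0. ]))
rc (array([368.9, 276.1,  45. ]), array([363. , 289.4,   1. ]))
rc (array([351.3, 334.9,  45. ]), array([352. , 334.3,  44.5]))
pad
[ 523.7 -288.2    4. ]
[ 499.  -393.3    4. ]
[ 375.8 -363.5    4. ]
[ 399. -259.    4.]
fork
(array([ 423. , -322.6,   72. ]), array([ 422.5, -321.7,   72.3]))
(array([ 497.7, -323.7,   28. ]), array([ 498.2, -331.9,    4.9]))
(array([ 491.2, -337.9,   28. ]), array([ 492.2, -346.6,    3.8]))
(array([ 480.8, -361.8,   28. ]), array([ 480.2, -370.4,    5.5]))
(array([ 473.3, -377.3,   28. ]), array([ 474.2, -387.4,    3.9]))
(array([ 443.3, -299.2,   28. ]), array([ 443.4, -299.3,   27.1]))
(array([ 419.1, -356. ,   28. ]), array([ 416.8, -366.3,    3.8]))
(array([ 457. , -311.6,   28. ]), array([ 457.5, -311.5,   27. ]))
(array([ 437.6, -362.9,   28. ]), array([ 438.1, -363.1,   27. ]))
forktop n 691 [ 454.9 -334.5   27.5]
handle 87 [ 423.1 -321.4   70.6] [ 412.8 -329.9   62.3] [ 433.6 -313.5   74.1]
```

The geometry agrees: ring pitch, bore pitch and heights all match the given sizes. The manifold yaw is about -0.157. Next I'll go to the slide knob.

```bash
cat >> h.py <<'E'
from scipy.spatial.transform import Rotation as Rn
ORG=np.array([639.8,-4.0,0]);MY=-0.157
def man(x,y,z=0):
    c,s=np.cos(MY),np.sin(MY); return np.array([ORG[0]+c*x-s*y,ORG[1]+s*x+c*y,z])
def go(X,yaw):
    "print tool-axes shift and turn to reach TCP X with jaw axis at world angle yaw+pi/2"
    s=sensors.sense();q=s['ee_rot'];R=Rn.from_quat([q[1],q[2],q[3],q[0]])
    a=yaw+np.pi/2; y=np.array([np.cos(a),np.sin(a),0]);z=np.array([0,0,-1.]);T=Rn.from_matrix(np.stack([np.cross(y,z),y,z],1))
    rv=(R.inv()*T).as_rotvec(); d=np.array(X)-s['eef_pos']
    print('pos',np.round(s['eef_pos'],1),'w',round(s['grip_width']*85.4,1),'F',np.round(s['force'],1),'t',s['time_s'])
    print('rot',np.round(rv,3),'shift now-axes',np.round(R.inv().apply(d),1),'shift target-axes',np.round(T.inv().apply(d),1))
E
python3 - <<'E'
from h import *
print(man(0,36),man(0,108),man(0,-108))
go([653,172.3,180],MY)
E
```

```text
[645.42880924  31.55722861   0.        ] [656.68642773 102.67168583   0.        ] [ 622.91357227 -110.67168583    0.        ]
pos [189.1 489.5 230.9] w 85.4 F [-0.9 -0.9  0.3] t 0.15
rot [-0.001 -0.    -0.212] shift now-axes [-547.  -128.7   50.9] shift target-axes [-507.8 -240.8   50.9]
```

```bash
python3 -m creep '[{"grip":50,"linear":[0,0,0],"rot":[0,0,-0.106]},{"grip":50,"linear":[0,0,0],"rot":[0,0,-0.106]},{"grip":50,"linear":[-34,-16,0],"rot":[0,0,0]},{"grip":50,"linear":[-34,-16,0],"rot":[0,0,0]},{"grip":50,"linear":[-34,-16,0],"rot":[0,0,0]},{"grip":50,"linear":[-34,-16,0],"rot":[0,0,0]},{"grip":50,"linear":[-34,-16,0],"rot":[0,0,0]},{"grip":50,"linear":[-34,-16,0],"rot":[0,0,0]},{"grip":50,"linear":[-34,-16,0],"rot":[0,0,0]},{"grip":50,"linear":[-34,-16,0],"rot":[0,0,0]},{"grip":50,"linear":[-34,-16,0],"rot":[0,0,0]},{"grip":50,"linear":[-34,-16,0],"rot":[0,0,0]}]' 60
python3 -c "
from h import *
go([653,172.3,180],MY)"
```

```text
time_s: 1.15
eef_pos: [501.4, 277.1, 231.1]
ee_rot: [-0.0, 0.078, 0.997, -0.0]
force: [0.0, 0.1, 0.3]
grip_width: 0.586
pos [501.4 277.1 231.1] w 50.1 F [0.  0.1 0.3] t 1.15
rot [-0. -0. -0.] shift now-axes [-166.2  -79.8   51. ] shift target-axes [-166.1  -79.9   51.1]
```

```bash
python3 -m creep '[{"grip":50,"linear":[-33,-16,0],"rot":[0,0,0]},{"grip":50,"linear":[-33,-16,0],"rot":[0,0,0]},{"grip":50,"linear":[-33,-16,0],"rot":[0,0,0]},{"grip":50,"linear":[-33,-16,0],"rot":[0,0,0]},{"grip":50,"linear":[-34,-16,11],"rot":[0,0,0]},{"grip":50,"linear":[0,0,40],"rot":[0,0,0]},{"grip":50,"linear":[0,0,0],"rot":[0,0,0]}]' 60
python3 -c "
from h import *
go([653,172.3,78],MY)
snap('wrist','w1')"
```

```text
time_s: 1.73
eef_pos: [650.0, 171.9, 172.3]
ee_rot: [-0.006, 0.08, 0.997, -0.001]
force: [-0.5, 0.7, -2.1]
grip_width: 0.589
pos [650.  171.9 172.3] w 50.3 F [-0.5  0.7 -2.1] t 1.7333
rot [-0.003 -0.012 -0.002] shift now-axes [-4.   1.2 94.3] shift target-axes [-2.9  0.9 94.3]
```

View pics/w1.png

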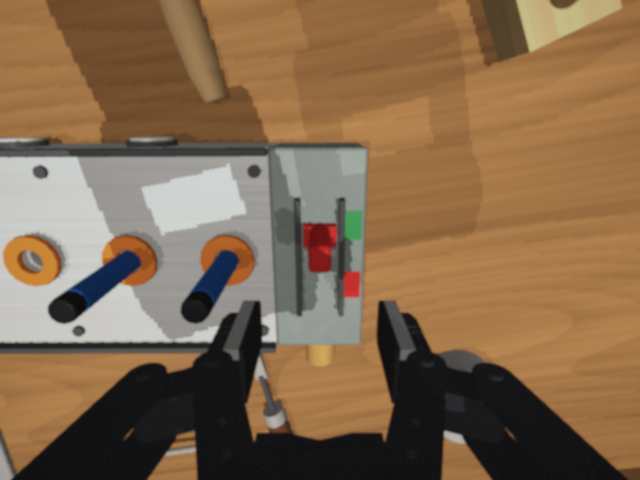

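The wrist view shows the red knob at (320,250), centred between the jaws, with the green air-on mark beside it. I'll go down and pinch.

```bash
python3 -m creep '[{"grip":50,"linear":[-3,0,30],"rot":[0,-0.01,0]},{"grip":50,"linear":[0,0.5,30],"rot":[0,0,0]},{"grip":50,"linear":[0,0,22],"rot":[0,0,0]},{"grip":50,"linear":[0,0,10],"rot":[0,0,0]},{"grip":50,"linear":[0,0,0],"rot":[0,0,0]},{"grip":50,"linear":[0,0,0],"rot":[0,0,0]}]' 60
python3 -c "
from h import *
go([653,172.3,78],MY)"
```

```text
time_s: 2.28
eef_pos: [655.6, 174.2, 90.4]
ee_rot: [0.006, 0.078, 0.997, -0.0]
force: [-0.2, 0.5, 1.1]
grip_width: 0.586
pos [655.6 174.2  90.4] w 50.0 F [-0.2  0.5  1.1] t 2.2833
rot [0.001 0.012 0.001] shift now-axes [ 2.4 -2.3 12.4] shift target-axes [ 2.3 -2.3 12.4]
```

```bash
python3 -m creep '[{"grip":50,"linear":[2,-2,6],"rot":[0,0.012,0]},{"grip":50,"linear":[0,0,6],"rot":[0,0,0]},{"grip":0,"linear":[0,0,0],"rot":[0,0,0]},{"grip":0,"linear":[0,0,0],"rot":[0,0,0]},{"grip":0,"linear":[0,0,0],"rot":[0,0,0]},{"grip":0,"linear":[0,0,0],"rot":[0,0,0]},{"grip":0,"linear":[0,0,0],"rot":[0,0,0]},{"grip":0,"linear":[0,0,0],"rot":[0,0,0]}]' 60
python3 -c "
from h import *
go([653,172.3,78],MY)"
```

```text
time_s: 2.95
eef_pos: [653.2, 171.6, 76.7]
ee_rot: [-0.001, 0.078, 0.997, -0.0]
force: [-0.7, -1.9, 2.9]
grip_width: 0.154
pos [653.2 171.6  76.7] w 13.1 F [-0.7 -1.9  2.9] t 2.95
rot [-0.    -0.001  0.   ] shift now-axes [ 0.3  0.7 -1.3] shift target-axes [ 0.3  0.7 -1.3]
```

```bash
python3 -m creep '[{"grip":0,"linear":[0,0,-7],"rot":[0,0,0]},{"grip":0,"linear":[0,0,-7],"rot":[0,0,0]},{"grip":0,"linear":[0,0,0],"rot":[0,0,0]},{"grip":0,"linear":[0,0,0],"rot":[0,0,0]}]' 60
python3 -m creep '[{"grip":0,"linear":[-6,0,0],"rot":[0,0,0]},{"grip":0,"linear":[-6,0,0],"rot":[0,0,0]},{"grip":0,"linear":[-6,0,0],"rot":[0,0,0]},{"grip":0,"linear":[-6,0,0],"rot":[0,0,0]},{"grip":0,"linear":[-6,0,0],"rot":[0,0,0]},{"grip":0,"linear":[0,0,0],"rot":[0,0,0]},{"grip":0,"linear":[0,0,0],"rot":[0,0,0]}]' 60
```

```text
time_s: 3.28
eef_pos: [653.3, 171.6, 90.8]
ee_rot: [-0.0, 0.078, 0.997, -0.0]
force: [0.2, -3.0, -1.7]
grip_width: 0.154
time_s: 3.87
eef_pos: [683.2, 167.0, 90.0]
ee_rot: [-0.001, 0.078, 0.997, 0.0]
force: [0.3, -4.1, -1.3]
grip_width: 0.151
```

```bash
python3 -m creep '[{"grip":0,"linear":[-4,0,0],"rot":[0,0,0]},{"grip":0,"linear":[-3,0,0],"rot":[0,0,0]},{"grip":0,"linear":[-2,0,0],"rot":[0,0,0]},{"grip":0,"linear":[0,0,0],"rot":[0,0,0]},{"grip":0,"linear":[0,0,0],"rot":[0,0,0]}]' 60
python3 -m creep '[{"grip":0,"linear":[-1.5,0,0],"rot":[0,0,0]},{"grip":0,"linear":[0,0,0],"rot":[0,0,0]},{"grip":0,"linear":[0,0,0],"rot":[0,0,0]}]' 60
```

```text
time_s: 4.28
eef_pos: [691.0, 165.8, 89.8]
ee_rot: [-0.002, 0.078, 0.997, -0.0]
force: [-2.8, -5.4, -1.4]
grip_width: 0.156
time_s: 4.53
eef_pos: [691.3, 165.8, 89.3]
ee_rot: [-0.004, 0.078, 0.997, -0.0]
force: [-9.2, -3.9, -1.6]
grip_width: 0.156
```

The slide is against its end stop: the force rose to 9 N. I'll lower it, release, and back off upwards.

```bash
python3 -m creep '[{"grip":0,"linear":[0,0,6],"rot":[0,0,0]},{"grip":0,"linear":[0,0,6],"rot":[0,0,0]},{"grip":0,"linear":[0,0,0],"rot":[0,0,0]},{"grip":40,"linear":[0,0,0],"rot":[0,0,0]},{"grip":40,"linear":[0,0,0],"rot":[0,0,0]},{"grip":40,"linear":[0,0,0],"rot":[0,0,0]},{"grip":40,"linear":[0,0,0],"rot":[0,0,0]},{"grip":40,"linear":[0,0,-30],"rot":[0,0,0]},{"grip":40,"linear":[0,0,-40],"rot":[0,0,0]},{"grip":40,"linear":[0,0,-40],"rot":[0,0,0]},{"grip":40,"linear":[0,0,0],"rot":[0,0,0]},{"grip":40,"linear":[0,0,0],"rot":[0,0,0]}]' 60
python3 - <<'E'
from h import *
np.set_printoptions(precision=1,suppress=True)
snap('side','s1');snap('wrist','w2')
im=load('s1')['im'][140:200,330:430,::-1]
cv2.imwrite('pics/c1.png',cv2.resize(im,None,fx=6,fy=6,interpolation=cv2.INTER_CUBIC))
E
```

```text
time_s: 5.53
eef_pos: [694.2, 165.9, 191.4]
ee_rot: [0.002, 0.078, 0.997, 0.001]
force: [-0.2, 0.4, -1.0]
grip_width: 0.465
```

View pics/w2.png

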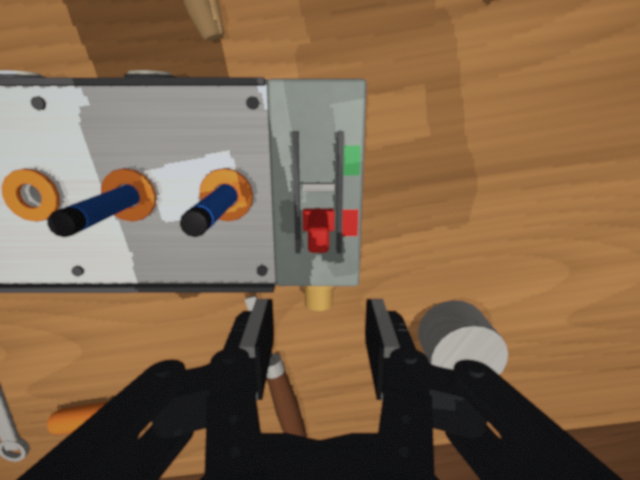

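View pics/s1.png

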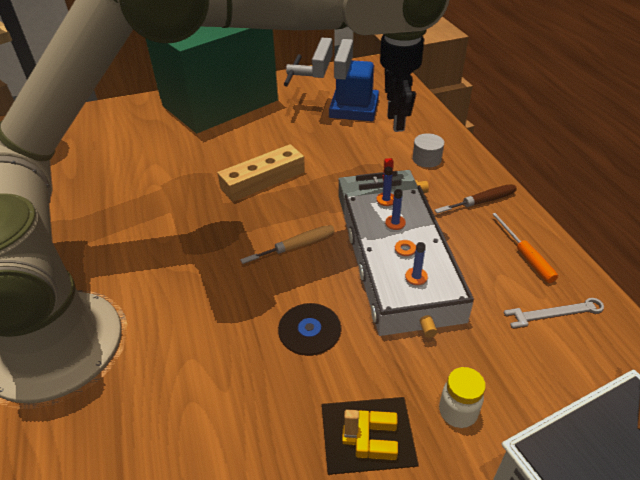

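The slide sits past the bump at the red mark (318,230). I'll check its height and position by depth.

```bash
python3 - <<'E'
from h import *
np.set_printoptions(precision=1,suppress=True)
W=cloud('w2')[200:255,300:340].reshape(-1,3);im=load('w2')['im'][200:255,300:340].reshape(-1,3).astype(int)
m=(im[:,0]>120)&(im[:,1]<60);T=W[m];t=T[T[:,2]>T[:,2].max()-4];print(t.mean(0),t.min(0),t.max(0),len(t))
print('moved',np.linalg.norm(t.mean(0)[:2]-[653,172.3]))
go([423,-322.3,200],-0.415)
E
```

```text
<stdin>:4: RuntimeWarning: Mean of empty slice.
  ret = um.true_divide(
Traceback (most recent call last):
ValueError: zero-size array to reduction operation minimum which has no identity
```

```bash
python3 - <<'E'
from h import *
np.set_printoptions(precision=1,suppress=True)
W=cloud('w2')[200:255,300:340].reshape(-1,3);im=load('w2')['im'][200:255,300:340].reshape(-1,3).astype(int)
m=(im[:,0]>100)&(im[:,1]<60)&~np.isnan(W[:,0]);T=W[m];t=T[T[:,2]>T[:,2].max()-4];print(m.sum(),t.mean(0),t.min(0),t.max(0),len(t))
print('moved',np.linalg.norm(t.mean(0)[:2]-[653,172.3]))
go([423,-322.3,200],-0.415)
E
```

```text
858 [685.1 166.3 109.3] [676.6 159.3 107.4] [694.5 173.3 111.4] 498
moved 32.63845000324945
pos [693.  165.6 187.3] w 39.8 F [-0.4 -0.2 -0.1] t 5.6333
rot [-0.  -0.   0.3] shift now-axes [ 190.5 -524.1  -12.1] shift target-axes [  50.3 -555.4  -12.7]
```

```bash
python3 - <<'E'
from h import *
np.set_printoptions(precision=1,suppress=True)
for f,(a,b,c,d) in {'w1':(220,275,300,340),'w2':(200,255,300,340),'t0':(140,185,215,245)}.items():
    W=cloud(f)[a:b,c:d].reshape(-1,3);im=load(f)['im'][a:b,c:d].reshape(-1,3).astype(int)
    m=(im[:,0]>100)&(im[:,1]<60)&~np.isnan(W[:,0]);T=W[m];t=T[T[:,2]>107];print(f,len(t),(t.min(0)+t.max(0))/2,t.max(0)[2])
    # ring 3 
    o=(cloud(f)); I=load(f)['im'].astype(int); m=(I[...,0]>180)&(I[...,1]>80)&(I[...,1]<160)&(I[...,2]<60)&(o[...,2]>63)&(o[...,2]<72)&(abs(o[...,1]-102)<30); print(' ring3',m.sum(),(o[m].min(0)+o[m].max(0))/2)
E
```

```text
w1 604 [648.3 173.8 111.7] 116.45300293883467Traceback (most recent call last):
  File "<stdin>", line 7, in <module>
    return umr_minimum(a, axis, None, out, keepdims, initial, where)
ValueError: zero-size array to reduction operation minimum which has no identity
```

The two wrist measurements give about 37.6 mm of travel, the stop was felt, and the top is back at 111 mm. I'll check again from above once the arm is clear. Now to the fork.

```bash
python3 -m creep '[{"grip":50,"linear":[0,0,-10],"rot":[0,0,0.1]},{"grip":50,"linear":[0,0,0],"rot":[0,0,0.1]},{"grip":50,"linear":[0,0,0],"rot":[0,0,0.1]},{"grip":50,"linear":[3.5,-38,0],"rot":[0,0,0]},{"grip":50,"linear":[3.5,-38,0],"rot":[0,0,0]},{"grip":50,"linear":[3.5,-38,0],"rot":[0,0,0]},{"grip":50,"linear":[3.5,-38,0],"rot":[0,0,0]},{"grip":50,"linear":[3.5,-38,0],"rot":[0,0,0]},{"grip":50,"linear":[3.5,-38,0],"rot":[0,0,0]},{"grip":50,"linear":[3.5,-38,0],"rot":[0,0,0]},{"grip":50,"linear":[3.5,-38,0],"rot":[0,0,0]},{"grip":50,"linear":[3.5,-38,0],"rot":[0,0,0]}]' 60
python3 -m creep '[{"grip":50,"linear":[3.5,-38,0],"rot":[0,0,0]},{"grip":50,"linear":[3.5,-38,0],"rot":[0,0,0]},{"grip":50,"linear":[3.5,-38,0],"rot":[0,0,0]},{"grip":50,"linear":[3.5,-38,0],"rot":[0,0,0]},{"grip":50,"linear":[3.5,-38,0],"rot":[0,0,0]},{"grip":50,"linear":[0,0,0],"rot":[0,0,0]},{"grip":50,"linear":[0,0,0],"rot":[0,0,0]},{"grip":50,"linear":[0,0,0],"rot":[0,0,0]}]' 60
python3 - <<'E'
from h import *
np.set_printoptions(precision=1,suppress=True)
go([423,-322.3,150],-0.415)
snap('wrist','w3');snap('top','t3')
W=cloud('t3')
m=(W[...,2]>104)&(W[...,2]<116)&(abs(W[...,1]-168)<18)&(abs(W[...,0]-680)<35);print('knob',m.sum(),W[m].mean(0))
E
```

```text
time_s: 6.63
eef_pos: [512.4, -128.4, 197.2]
ee_rot: [-0.002, 0.226, 0.974, 0.0]
force: [0.9, -0.5, 0.6]
grip_width: 0.588
time_s: 7.3
eef_pos: [414.5, -289.7, 197.7]
ee_rot: [-0.002, 0.227, 0.974, 0.001]
force: [0.1, -0.1, 0.4]
grip_width: 0.588
pos [ 414.5 -289.7  197.7] w 50.2 F [ 0.1 -0.1  0.4] t 7.3
rot [ 0. -0. -0.] shift now-axes [-22.1 -25.6  47.6] shift target-axes [-20.9 -26.4  47.7]
knob 78 [685.5 167.3 109.7]
```

View pics/w3.png

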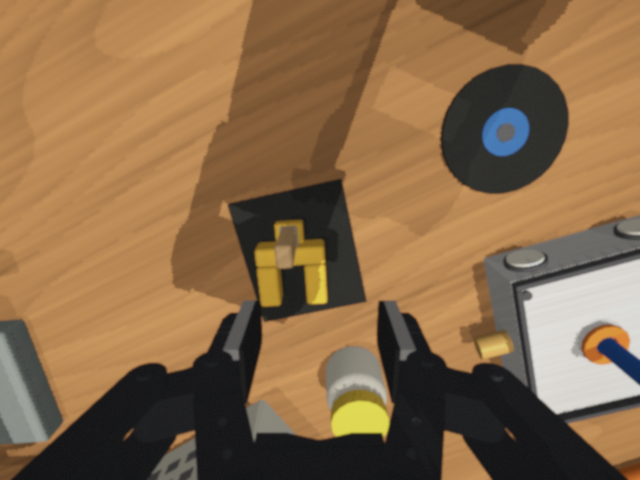

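View pics/t3.png

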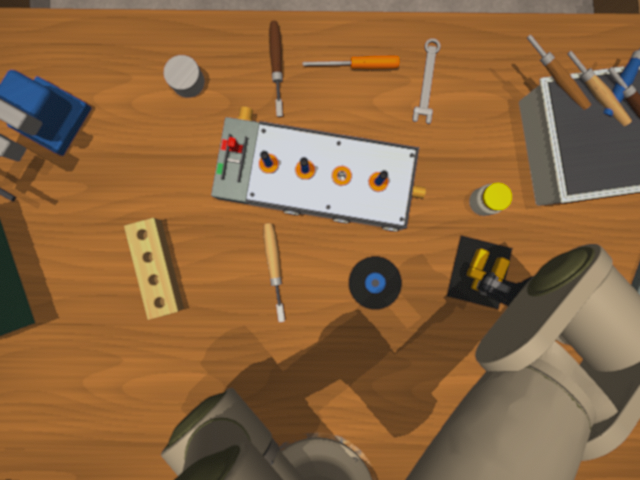

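The shut-off knob shows at the red mark. I'll compare its travel with the same filter on both top pictures.

```bash
python3 - <<'E'
from h import *
np.set_printoptions(precision=1,suppress=True)
for f in('t0','t3'):
    W=cloud(f)
    m=(W[...,2]>108)&(W[...,2]<116)&(abs(W[...,1]-169)<18)&(abs(W[...,0]-668)<50);print('knob',m.sum(),W[m].mean(0),W[m].min(0),W[m].max(0))
im=np.hstack([cv2.resize(load(f)['im'][110:205,205:260,::-1],None,fx=6,fy=6,interpolation=cv2.INTER_CUBIC) for f in('t0','t3')]);cv2.imwrite('pics/c3.png',im)
E
```

```text
knob 65 [648.2 173.6 110.4] [639.3 166.8 108. ] [657.4 181.3 113.4]
knob 64 [685.9 167.4 110.5] [678.2 160.2 108.1] [695.2 174.7 114. ]
```

View pics/c3.png

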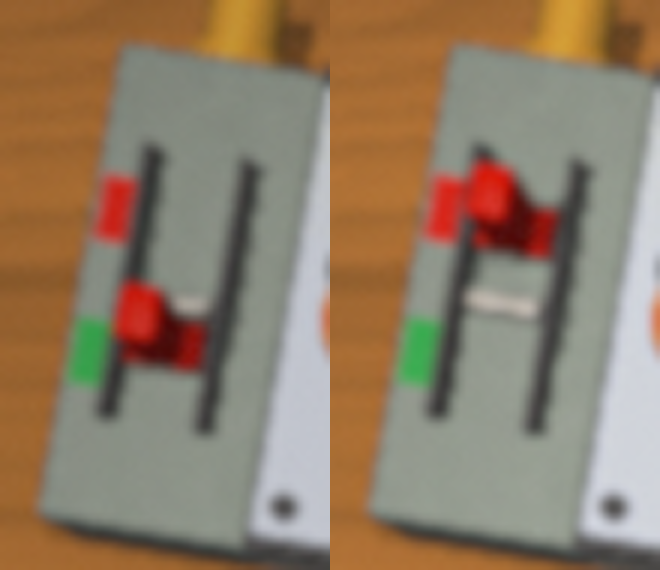

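```bash
python3 - <<'E'
from h import *
np.set_printoptions(precision=1,suppress=True)
W=cloud('w3');Z=W[200:320,230:350]
for lo,hi in((69,75),(26,31)):
    m=(Z[...,2]>lo)&(Z[...,2]<hi);P=Z[m][:,:2].astype(np.float32);print(m.sum(),cv2.minAreaRect(P),P.mean(0))
E
```

```text
402 ((422.6571960449219, -324.28955078125), (14.027398109436035, 19.08098793029785), 65.7483139038086) [ 422.3 -323.9]
2411 ((449.10150146484375, -335.4949951171875), (63.766963958740234, 76.85562896728516), 67.3309555053711) [ 455.2 -337.2]
```

```bash
python3 -m creep '[{"grip":50,"linear":[-21,-27,0],"rot":[0,0,0]},{"grip":50,"linear":[0,0,38],"rot":[0,0,0]},{"grip":50,"linear":[0,0,38],"rot":[0,0,0]},{"grip":50,"linear":[0,0,30],"rot":[0,0,0]},{"grip":50,"linear":[0,0,0],"rot":[0,0,0]},{"grip":50,"linear":[0,0,0],"rot":[0,0,0]},{"grip":50,"linear":[0,0,0],"rot":[0,0,0]}]' 90
python3 -c "
from h import *
go([422.7,-323.3,34],-0.415)"
```

```text
time_s: 7.98
eef_pos: [422.4, -324.0, 94.5]
ee_rot: [0.0, 0.226, 0.974, -0.001]
force: [0.1, 0.2, -0.7]
grip_width: 0.591
pos [ 422.4 -324.    94.5] w 50.5 F [ 0.1  0.2 -0.7] t 7.9833
rot [-0.002  0.001 -0.041] shift now-axes [ 0.1  0.9 60.5] shift target-axes [ 0.   0.8 60.5]
```

```bash
sed -i "s/print('rot',np.round(rv,3)/print('rot',[round(float(v),3) for v in rv]/" h.py
python3 -m creep '[{"grip":50,"linear":[0,1,20],"rot":[0,0,-0.041]},{"grip":50,"linear":[0,0,25],"rot":[0,0,0]},{"grip":50,"linear":[0,0,15],"rot":[0,0,0]},{"grip":50,"linear":[0,0,0],"rot":[0,0,0]},{"grip":0,"linear":[0,0,0],"rot":[0,0,0]},{"grip":0,"linear":[0,0,0],"rot":[0,0,0]},{"grip":0,"linear":[0,0,0],"rot":[0,0,0]},{"grip":0,"linear":[0,0,0],"rot":[0,0,0]},{"grip":0,"linear":[0,0,0],"rot":[0,0,0]},{"grip":0,"linear":[0,0,0],"rot":[0,0,0]},{"grip":0,"linear":[0,0,0],"rot":[0,0,0]}]' 100
python3 -c "
from h import *
go([422.7,-323.3,34],-0.415)"
```

```text
time_s: 8.9
eef_pos: [422.5, -323.8, 34.7]
ee_rot: [0.0, 0.206, 0.978, -0.001]
force: [-1.1, 0.6, 6.5]
grip_width: 0.151
pos [ 422.5 -323.8   34.7] w 12.9 F [-1.1  0.6  6.5] t 8.9
rot [-0.002, 0.001, -0.001] shift now-axes [-0.   0.5  0.7] shift target-axes [-0.   0.5  0.7]
```

```bash
python3 -m creep '[{"grip":0,"linear":[0,0,-20],"rot":[0,0,0]},{"grip":0,"linear":[0,0,-35],"rot":[0,0,0]},{"grip":0,"linear":[0,0,-35],"rot":[0,0,0]},{"grip":0,"linear":[0,0,-35],"rot":[0,0,0]},{"grip":0,"linear":[0,0,-35],"rot":[0,0,0]},{"grip":0,"linear":[0,0,0],"rot":[0,0,-0.086]},{"grip":0,"linear":[0,0,0],"rot":[0,0,-0.086]},{"grip":0,"linear":[0,0,0],"rot":[0,0,-0.086]},{"grip":0,"linear":[0,0,0],"rot":[0,0,0]},{"grip":0,"linear":[0,0,0],"rot":[0,0,0]}]' 100
python3 -c "
from h import *
print(man(-42,-108))
go(man(-42,-108,195),MY)
snap('wrist','w4');snap('side','s4')"
```

```text
time_s: 9.73
eef_pos: [421.8, -322.7, 192.7]
ee_rot: [-0.001, 0.08, 0.997, 0.0]
force: [0.4, -0.3, -5.5]
grip_width: 0.152
[ 581.43013889 -104.10474172    0.        ]
pos [ 421.8 -322.7  192.7] w 13.0 F [ 0.4 -0.3 -5.5] t 9.7333
rot [0.0, -0.002, -0.003] shift now-axes [-122.7  241.3   -2.5] shift target-axes [-123.5  240.9   -2.3]
```

View pics/w4.png

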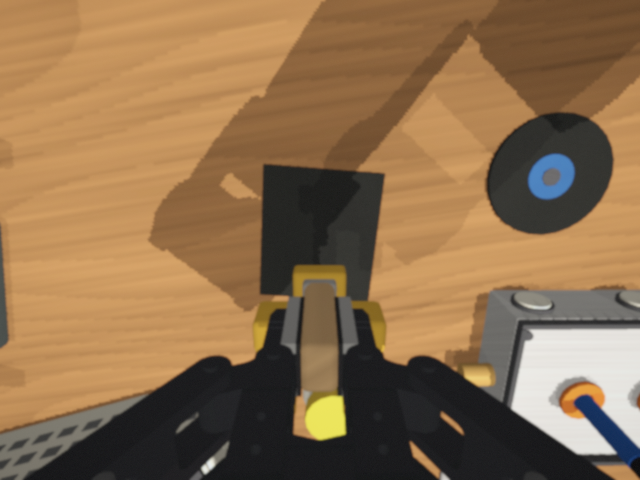

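View pics/s4.png

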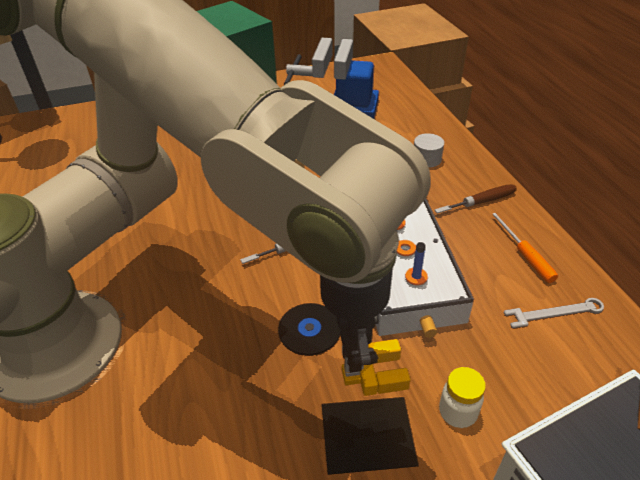

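The fork hangs level and centred in the jaws, symmetric about column 320. I'll move over port 0.

```bash
python3 -m creep '[{"grip":0,"linear":[-17.5,34.4,-1],"rot":[0,0,0]},{"grip":0,"linear":[-17.5,34.4,-1],"rot":[0,0,0]},{"grip":0,"linear":[-17.5,34.4,0],"rot":[0,0,0]},{"grip":0,"linear":[-17.5,34.4,0],"rot":[0,0,0]},{"grip":0,"linear":[-17.5,34.4,0],"rot":[0,0,0]},{"grip":0,"linear":[-17.5,34.4,0],"rot":[0,0,0]},{"grip":0,"linear":[-17.5,34.4,0],"rot":[0,0,0]},{"grip":0,"linear":[0,0,0],"rot":[0,0,0]},{"grip":0,"linear":[0,0,0],"rot":[0,0,0]},{"grip":0,"linear":[0,0,0],"rot":[0,0,0]}]' 100
python3 -c "
from h import *
go(man(-42,-108,195),MY)
snap('wrist','w5');snap('side','s5');snap('top','t5')"
```

```text
time_s: 10.67
eef_pos: [580.6, -104.4, 194.0]
ee_rot: [-0.001, 0.079, 0.997, 0.0]
force: [0.1, 0.2, -6.1]
grip_width: 0.149
pos [ 580.6 -104.4  194. ] w 12.8 F [ 0.1  0.2 -6.1] t 10.6667
rot [-0.0, -0.003, -0.001] shift now-axes [-0.8  0.4 -1. ] shift target-axes [-0.8  0.4 -1. ]
```

View pics/w5.png

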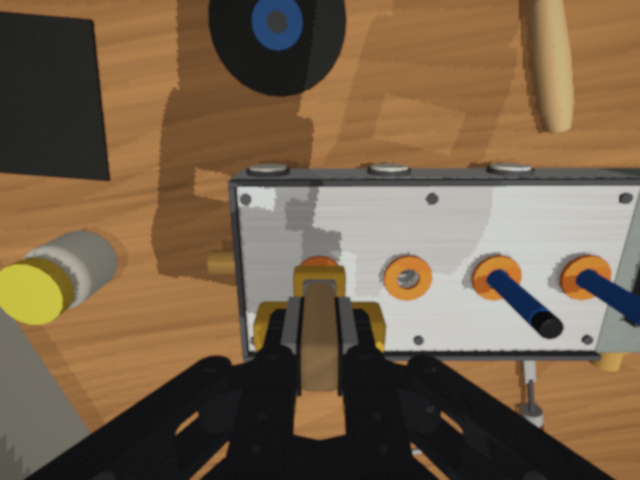

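View pics/t5.png

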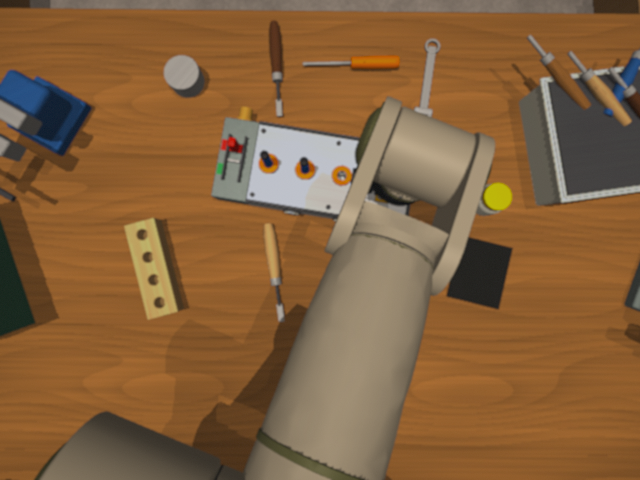

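View pics/s5.png

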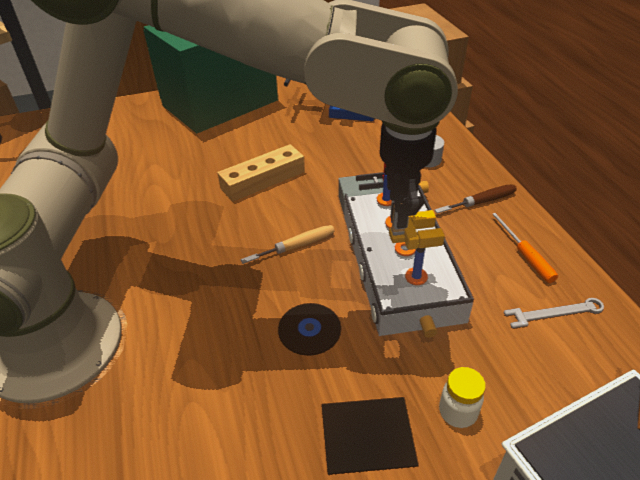

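The fork is above port 0, but the top view is blocked by the arm. I'll use the side camera's depth to check the slot against the tube.

```bash
python3 - <<'E'
from h import *
W=cloud('s5');I=load('s5')['im'].astype(int)
y=(I[...,0]>110)&(I[...,1]>80)&(I[...,2]<60)&(W[...,2]>150)&(W[...,2]<200)&(abs(W[...,1]+104)<80)
P=W[y]; c,s=np.cos(MY),np.sin(MY)
L=np.stack([(P[:,0]-ORG[0])*c+(P[:,1]-ORG[1])*s,-(P[:,0]-ORG[0])*s+(P[:,1]-ORG[1])*c],1)
print(len(P),'local min',L.min(0),'max',L.max(0),'z',np.percentile(P[:,2],[1,50,90,99]))
t=P[:,2]>np.percentile(P[:,2],90)-4
Lt=L[t];
for x0 in range(-34,26,6):
    a=np.sort(Lt[(Lt[:,0]>=x0)&(Lt[:,0]<x0+6),1]); 
    if len(a)>3:
        g=np.diff(a);i=g.argmax();print(x0,len(a),a[0].round(1),a[-1].round(1),'gap',a[i].round(1),a[i+1].round(1))
# tube0 in initial side view
W=cloud('s0');I=load('s0')['im'].astype(int)
m=(W[...,2]>75)&(W[...,2]<150)&(np.hypot(W[...,0]-623,W[...,1]+110.7)<25);print('tube0',m.sum(),np.nanmedian(W[m],0), W[m].min(0),W[m].max(0))
im=load('s5')['im'][170:290,370:470,::-1];cv2.imwrite('pics/c5.png',cv2.resize(im,None,fx=5,fy=5,interpolation=cv2.INTER_CUBIC))
E
```

```text
928 local min [ -52.97380307 -143.70997975] max [ 25.21381921 -77.27305676] z [166.3763162  186.95511099 189.03214862 190.29964649]
-34 46 -142.2 -112.7 gap -117.8 -114.4
-28 61 -141.9 -104.1 gap -130.8 -128.4
-22 72 -142.0 -86.3 gap -90.5 -86.3
-16 50 -143.0 -85.7 gap -125.1 -97.3
-10 55 -141.1 -85.1 gap -124.9 -97.8
-4 57 -141.5 -79.0 gap -123.9 -96.9
2 63 -141.7 -79.4 gap -124.8 -97.0
8 63 -142.2 -80.5 gap -124.7 -97.2
14 63 -140.9 -77.3 gap -121.7 -96.7
20 50 -141.5 -78.4 gap -121.7 -96.5
tube0 307 [ 620.84081918 -116.61319195  115.51345272] [ 615.03958063 -120.89862181   75.06794228] [ 630.90158709 -103.11243223  143.42506707]
```

View pics/c5.png

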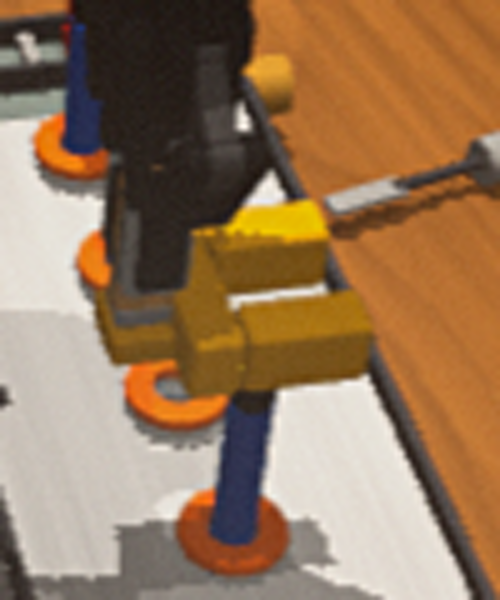

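Both measured with the side camera, the slot centre is at local y of about -110.5 and the tube at about -109.3. The x fit is right. I'll shift 1 mm and lower.

```bash
python3 -m creep '[{"grip":0,"linear":[-0.5,1,0],"rot":[0,0,0]},{"grip":0,"linear":[0,0,15],"rot":[0,0,0]},{"grip":0,"linear":[0,0,15],"rot":[0,0,0]},{"grip":0,"linear":[0,0,10],"rot":[0,0,0]},{"grip":0,"linear":[0,0,0],"rot":[0,0,0]},{"grip":0,"linear":[0,0,0],"rot":[0,0,0]}]' 100
python3 -m creep '[{"grip":0,"linear":[0,0,15],"rot":[0,0,0]},{"grip":0,"linear":[0,0,15],"rot":[0,0,0]},{"grip":0,"linear":[0,0,15],"rot":[0,0,0]},{"grip":0,"linear":[0,0,10],"rot":[0,0,0]},{"grip":0,"linear":[0,0,0],"rot":[0,0,0]},{"grip":0,"linear":[0,0,0],"rot":[0,0,0]}]' 100
python3 -c "
from h import *
go(man(-42,-108,94),MY)
snap('wrist','w6')"
```

```text
time_s: 11.32
eef_pos: [581.3, -103.7, 154.4]
ee_rot: [-0.001, 0.079, 0.997, 0.0]
force: [-0.5, -0.6, -5.0]
grip_width: 0.147
time_s: 11.82
eef_pos: [581.6, -103.6, 100.1]
ee_rot: [-0.001, 0.079, 0.997, -0.0]
force: [-0.8, -0.6, -4.6]
grip_width: 0.158
pos [ 581.6 -103.6  100.1] w 13.5 F [-0.8 -0.6 -4.6] t 11.8167
rot [-0.0, -0.001, -0.001] shift now-axes [ 0.1 -0.5  6.1] shift target-axes [ 0.1 -0.5  6.1]
```

View pics/w6.png

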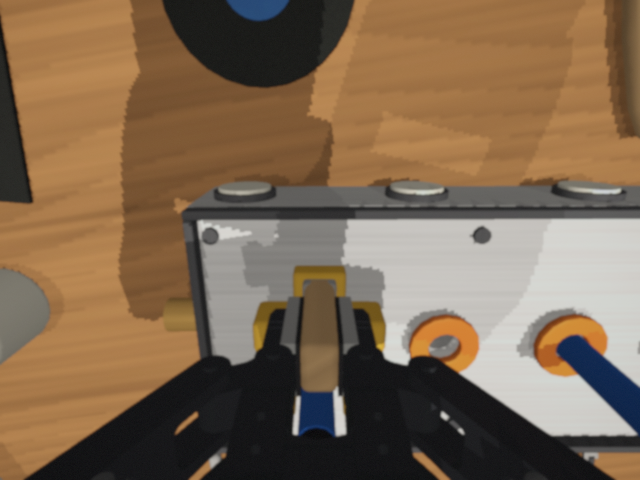

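The tube stands in the slot, centred at column 318 with the slot spanning 293-346. I'll lower the fork onto the ring.

```bash
python3 -m creep '[{"grip":0,"linear":[0,0,2.5],"rot":[0,0,0]},{"grip":0,"linear":[0,0,2.5],"rot":[0,0,0]},{"grip":0,"linear":[0,0,1.5],"rot":[0,0,0]},{"grip":0,"linear":[0,0,0],"rot":[0,0,0]},{"grip":0,"linear":[0,0,0],"rot":[0,0,0]}]' 100
python3 -m creep '[{"grip":0,"linear":[0,0,1],"rot":[0,0,0]},{"grip":0,"linear":[0,0,0],"rot":[0,0,0]},{"grip":0,"linear":[0,0,0],"rot":[0,0,0]}]' 100
```

```text
time_s: 12.28
eef_pos: [581.7, -103.6, 93.3]
ee_rot: [-0.0, 0.079, 0.997, -0.0]
force: [1.0, 0.4, -1.4]
grip_width: 0.152
time_s: 12.53
eef_pos: [581.6, -103.6, 92.6]
ee_rot: [-0.0, 0.079, 0.997, -0.0]
force: [-0.5, 0.0, 2.4]
grip_width: 0.15
```

The fork is seated. I'll release it, rise, and move over the tube.

```bash
python3 -m creep '[{"grip":45,"linear":[0,0,0],"rot":[0,0,0]},{"grip":45,"linear":[0,0,0],"rot":[0,0,0]},{"grip":45,"linear":[0,0,0],"rot":[0,0,0]},{"grip":45,"linear":[0,0,-30],"rot":[0,0,0]},{"grip":45,"linear":[0,0,-38],"rot":[0,0,0]},{"grip":45,"linear":[0,0,-30],"rot":[0,0,0]},{"grip":45,"linear":[-20,0,0],"rot":[0,0,0]},{"grip":45,"linear":[-22,0,0],"rot":[0,0,0]},{"grip":45,"linear":[0,0,0],"rot":[0,0,0]},{"grip":45,"linear":[0,0,0],"rot":[0,0,0]},{"grip":45,"linear":[0,0,0],"rot":[0,0,0]}]' 60
python3 -c "
from h import *
go(man(0,-108,109),MY)
snap('wrist','w7');snap('side','s7')
im=load('s7')['im'][170:290,370:470,::-1];cv2.imwrite('pics/c7.png',cv2.resize(im,None,fx=5,fy=5,interpolation=cv2.INTER_CUBIC))
"
```

```text
time_s: 13.45
eef_pos: [622.3, -109.8, 189.2]
ee_rot: [-0.002, 0.079, 0.997, 0.0]
force: [-0.1, 1.1, 0.4]
grip_width: 0.528
pos [ 622.3 -109.8  189.2] w 45.1 F [-0.1  1.1  0.4] t 13.45
rot [0.0, -0.003, -0.001] shift now-axes [-1.  -0.7 80.2] shift target-axes [-0.7 -0.7 80.2]
```

View pics/w7.png

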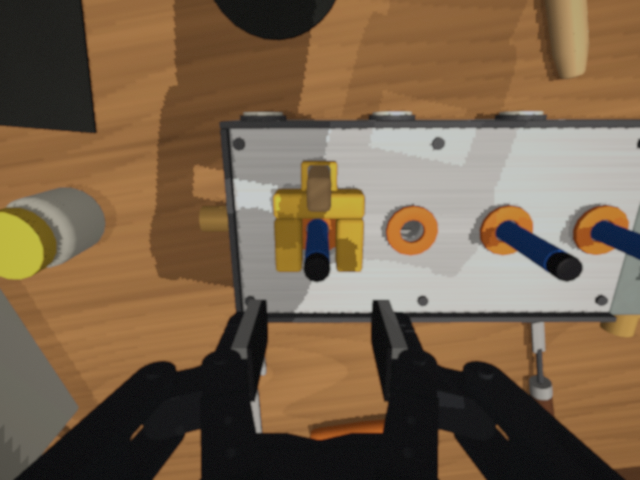

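View pics/c7.png

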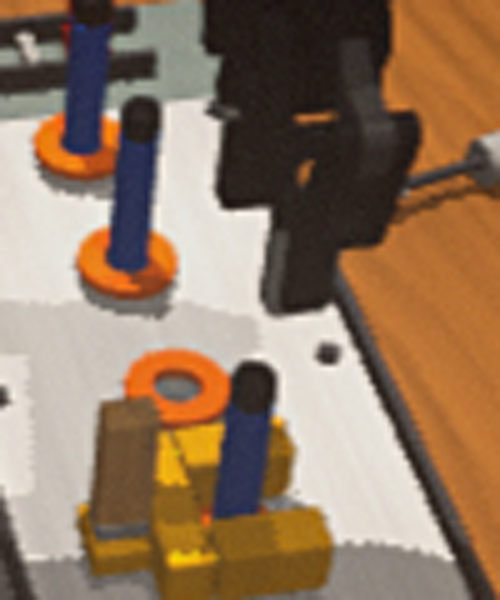

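The fork is flat on the ring around tube 0, at (318,235) in the wrist view. I'll go down and grip the tube.

```bash
python3 -m creep '[{"grip":45,"linear":[-0.7,-0.7,30],"rot":[0,0,0]},{"grip":45,"linear":[0,0,30],"rot":[0,0,0]},{"grip":45,"linear":[0,0,20],"rot":[0,0,0]},{"grip":45,"linear":[0,0,8],"rot":[0,0,0]},{"grip":45,"linear":[0,0,0],"rot":[0,0,0]},{"grip":0,"linear":[0,0,0],"rot":[0,0,0]},{"grip":0,"linear":[0,0,0],"rot":[0,0,0]},{"grip":0,"linear":[0,0,0],"rot":[0,0,0]},{"grip":0,"linear":[0,0,0],"rot":[0,0,0]},{"grip":0,"linear":[0,0,0],"rot":[0,0,0]},{"grip":0,"linear":[0,0,0],"rot":[0,0,0]}]' 70
python3 -m creep '[{"grip":0,"linear":[0,0,-5],"rot":[0,0,0]},{"grip":0,"linear":[0,0,-5],"rot":[0,0,0]},{"grip":0,"linear":[0,0,0],"rot":[0,0,0]},{"grip":0,"linear":[0,0,0],"rot":[0,0,0]}]' 70
```

```text
time_s: 14.47
eef_pos: [624.2, -111.2, 103.7]
ee_rot: [0.001, 0.079, 0.997, -0.0]
force: [-0.6, -0.8, 6.4]
grip_width: 0.169
time_s: 14.8
eef_pos: [623.5, -110.8, 112.2]
ee_rot: [-0.001, 0.079, 0.997, -0.0]
force: [-0.4, -0.3, 0.1]
grip_width: 0.163
```

The tube is free. I'll keep drawing it straight up.

```bash
python3 -m creep '[{"grip":0,"linear":[0,0,-15],"rot":[0,0,0]},{"grip":0,"linear":[0,0,-20],"rot":[0,0,0]},{"grip":0,"linear":[0,0,-20],"rot":[0,0,0]},{"grip":0,"linear":[0,0,-20],"rot":[0,0,0]},{"grip":0,"linear":[0,0,-25],"rot":[0,0,0]},{"grip":0,"linear":[0,0,-25],"rot":[0,0,0]},{"grip":0,"linear":[0,0,-10],"rot":[0,0,0]},{"grip":0,"linear":[0,0,0],"rot":[0,0,0]},{"grip":0,"linear":[0,0,0],"rot":[0,0,0]}]' 70
python3 -c "
from h import *
go([385.1,314.1,240],MY)
snap('side','s8')"
```

```text
time_s: 15.55
eef_pos: [623.4, -110.7, 245.6]
ee_rot: [-0.002, 0.079, 0.997, 0.0]
force: [0.2, 0.1, -1.8]
grip_width: 0.167
pos [ 623.4 -110.7  245.6] w 14.3 F [ 0.2  0.1 -1.8] t 15.55
rot [0.0, -0.003, -0.001] shift now-axes [302.1 382.1   6.7] shift target-axes [301.8 382.4   5.6]
```

View pics/s8.png

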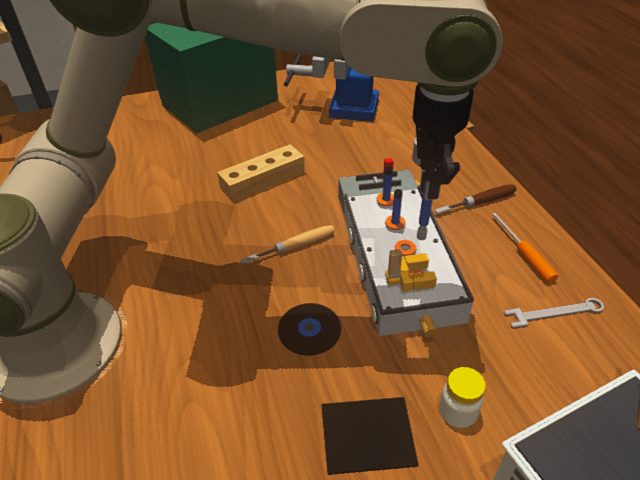

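The tube is clear, with its foot at about 158 mm, and the fork is still seated. I'll carry the tube to the nearest bore.

```bash
python3 -m creep '[{"grip":0,"linear":[23.2,29.4,0],"rot":[0,0,0]},{"grip":0,"linear":[23.2,29.4,0],"rot":[0,0,0]},{"grip":0,"linear":[23.2,29.4,0],"rot":[0,0,0]},{"grip":0,"linear":[23.2,29.4,0],"rot":[0,0,0]},{"grip":0,"linear":[23.2,29.4,0],"rot":[0,0,0]},{"grip":0,"linear":[23.2,29.4,0],"rot":[0,0,0]},{"grip":0,"linear":[23.2,29.4,0],"rot":[0,0,0]},{"grip":0,"linear":[23.2,29.4,0],"rot":[0,0,0]},{"grip":0,"linear":[23.2,29.4,0],"rot":[0,0,0]},{"grip":0,"linear":[23.2,29.4,0],"rot":[0,0,0]},{"grip":0,"linear":[23.2,29.4,0],"rot":[0,0,0]},{"grip":0,"linear":[23.2,29.4,0],"rot":[0,0,0]}]' 70
python3 -m creep '[{"grip":0,"linear":[23.2,29.4,0],"rot":[0,0,0]},{"grip":0,"linear":[0,0,30],"rot":[0,0,0]},{"grip":0,"linear":[0,0,30],"rot":[0,0,0]},{"grip":0,"linear":[0,0,25],"rot":[0,0,0]},{"grip":0,"linear":[0,0,0],"rot":[0,0,0]},{"grip":0,"linear":[0,0,0],"rot":[0,0,0]},{"grip":0,"linear":[0,0,0],"rot":[0,0,0]}]' 70
python3 -c "
from h import *
go([385.1,314.1,148],MY)
snap('side','s9');snap('wrist','w9');snap('top','t9')"
```

```text
time_s: 16.6
eef_pos: [402.3, 282.5, 245.7]
ee_rot: [-0.002, 0.079, 0.997, -0.001]
force: [0.7, -0.9, -0.5]
grip_width: 0.168
time_s: 17.18
eef_pos: [386.1, 314.1, 163.2]
ee_rot: [-0.001, 0.079, 0.997, 0.0]
force: [-0.4, -0.1, 0.7]
grip_width: 0.167
pos [386.1 314.1 163.2] w 14.3 F [-0.4 -0.1  0.7] t 17.1833
rot [0.001, -0.001, -0.001] shift now-axes [ 1.  -0.2 15.2] shift target-axes [ 1.  -0.2 15.2]
```

View pics/s9.png

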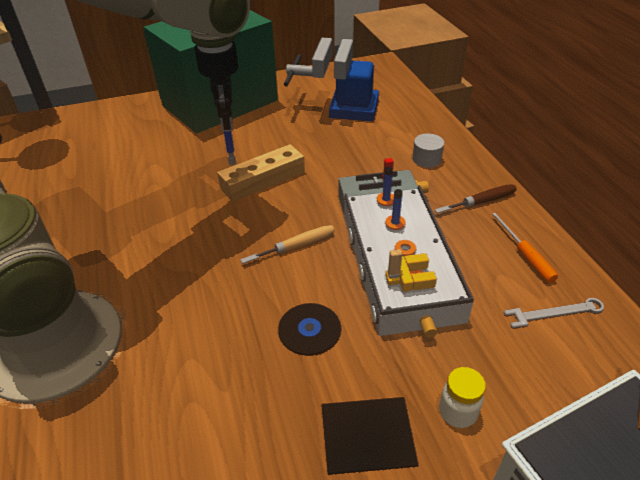

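View pics/t9.png

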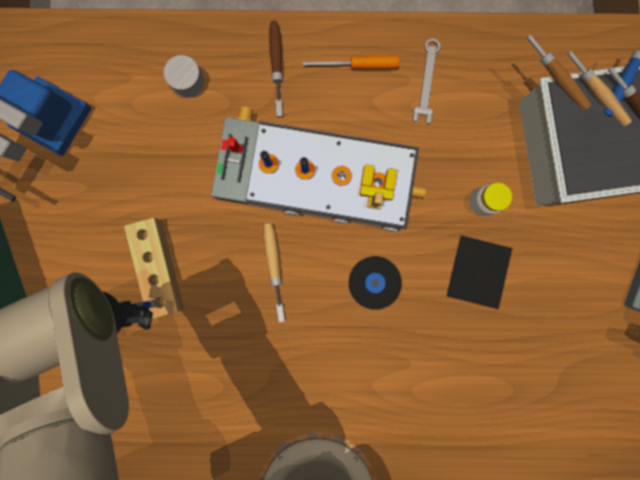

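View pics/w9.png

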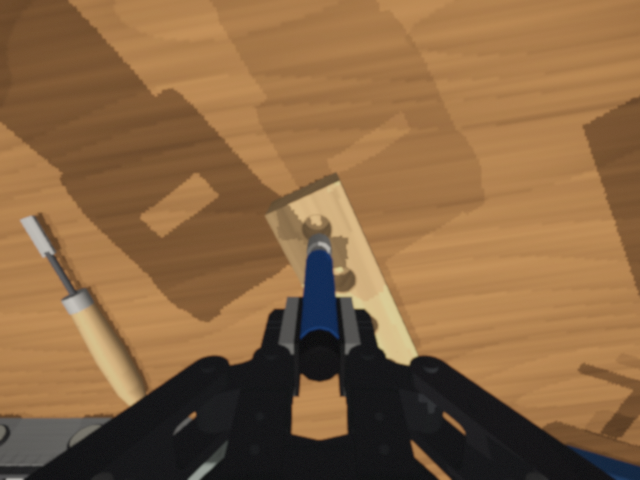

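The tube is over the end bore: bore at (316,227), tube foot at (318,243) with 30 mm still to go. I'll lower it.

```bash
python3 -m creep '[{"grip":0,"linear":[1,-0.5,10],"rot":[0,0,0]},{"grip":0,"linear":[0,0,12],"rot":[0,0,0]},{"grip":0,"linear":[0,0,10],"rot":[0,0,0]},{"grip":0,"linear":[0,0,10],"rot":[0,0,0]},{"grip":0,"linear":[0,0,0],"rot":[0,0,0]},{"grip":0,"linear":[0,0,0],"rot":[0,0,0]}]' 70
python3 -m creep '[{"grip":0,"linear":[0,0,8],"rot":[0,0,0]},{"grip":0,"linear":[0,0,8],"rot":[0,0,0]},{"grip":0,"linear":[0,0,4],"rot":[0,0,0]},{"grip":0,"linear":[0,0,0],"rot":[0,0,0]},{"grip":0,"linear":[0,0,0],"rot":[0,0,0]}]' 70
```

```text
time_s: 17.83
eef_pos: [384.5, 313.6, 120.3]
ee_rot: [-0.001, 0.079, 0.997, -0.0]
force: [0.6, -0.0, -0.1]
grip_width: 0.168
time_s: 18.25
eef_pos: [384.4, 313.7, 100.2]
ee_rot: [-0.001, 0.079, 0.997, -0.0]
force: [0.4, 0.3, -1.0]
grip_width: 0.17
```

```bash
python3 -m creep '[{"grip":0,"linear":[0,0,1.5],"rot":[0,0,0]},{"grip":0,"linear":[0,0,0],"rot":[0,0,0]},{"grip":40,"linear":[0,0,0],"rot":[0,0,0]},{"grip":40,"linear":[0,0,0],"rot":[0,0,0]},{"grip":40,"linear":[0,0,0],"rot":[0,0,0]},{"grip":40,"linear":[0,0,0],"rot":[0,0,0]},{"grip":40,"linear":[0,0,-30],"rot":[0,0,0]},{"grip":40,"linear":[0,0,-38],"rot":[0,0,0]},{"grip":40,"linear":[0,0,-30],"rot":[0,0,0]},{"grip":40,"linear":[0,0,-5],"rot":[0,0,0]},{"grip":40,"linear":[0,0,0],"rot":[0,0,0]},{"grip":40,"linear":[0,0,0],"rot":[0,0,0]}]' 70
python3 -c "
from h import *
np.set_printoptions(precision=1,suppress=True)
go(man(-42,-108,195),MY)
snap('side','s10');snap('top','t10')
a=load('t10')['im'][140:230,350:420,::-1];cv2.imwrite('pics/c10.png',cv2.resize(a,None,fx=6,fy=6,interpolation=cv2.INTER_CUBIC))
W=cloud('t10');Z=W[150:230,350:420]
for lo,hi in((118,136),(83,89)):
    m=(Z[...,2]>lo)&(Z[...,2]<hi);P=Z[m][:,:2].astype(np.float32);print(m.sum(),cv2.minAreaRect(P),Z[m].mean(0))
"
```

```text
time_s: 19.25
eef_pos: [384.3, 313.5, 201.1]
ee_rot: [-0.001, 0.079, 0.997, -0.0]
force: [-0.4, -0.1, -0.6]
grip_width: 0.464
pos [384.3 313.5 201.1] w 39.7 F [-0.4 -0.1 -0.6] t 19.25
rot [-0.001, -0.003, -0.001] shift now-axes [-260.3 -381.4    5.6] shift target-axes [-260.  -381.7    6.1]
93 ((581.7525024414062, -101.68096923828125), (14.188918113708496, 19.641193389892578), 81.71605682373047) [ 581.7 -101.   128.7]
669 ((610.598388671875, -106.19450378417969), (63.98190689086914, 77.16727447509766), 81.2562026977539) [ 616.2 -106.7   85.8]
```

View pics/s10.png

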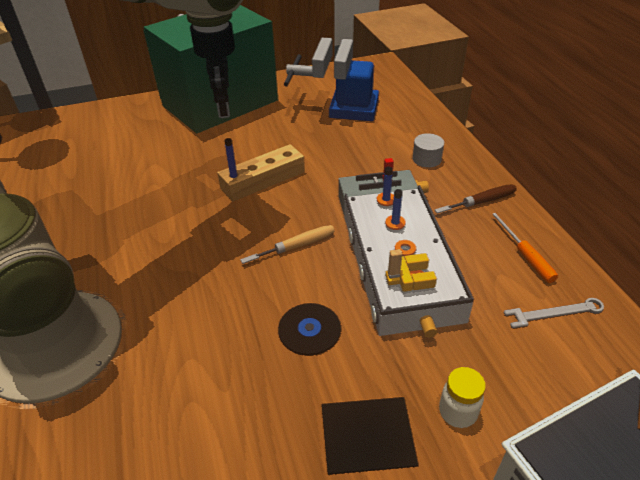

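View pics/c10.png

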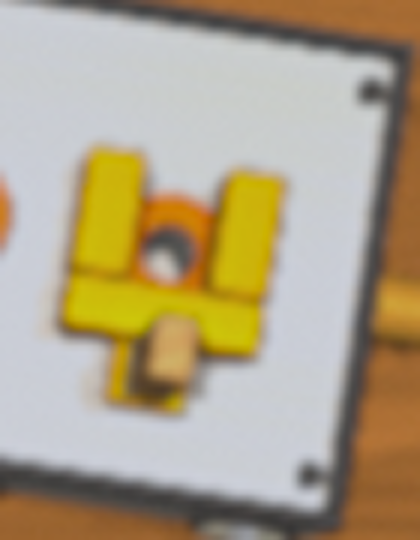

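Tube 0 stands upright in its bore and the fork hasn't moved. I'll fetch the fork for port 2.

```bash
python3 -m creep '[{"grip":45,"linear":[-21.7,-31.8,0],"rot":[0,0,0]},{"grip":45,"linear":[-21.7,-31.8,0],"rot":[0,0,0]},{"grip":45,"linear":[-21.7,-31.8,0],"rot":[0,0,0]},{"grip":45,"linear":[-21.7,-31.8,0],"rot":[0,0,0]},{"grip":45,"linear":[-21.7,-31.8,0],"rot":[0,0,0]},{"grip":45,"linear":[-21.7,-31.8,0],"rot":[0,0,0]},{"grip":45,"linear":[-21.7,-31.8,0],"rot":[0,0,0]},{"grip":45,"linear":[-21.7,-31.8,0],"rot":[0,0,0]},{"grip":45,"linear":[-21.7,-31.8,0],"rot":[0,0,0]},{"grip":45,"linear":[-21.7,-31.8,0],"rot":[0,0,0]},{"grip":45,"linear":[-21.7,-31.8,0],"rot":[0,0,0]},{"grip":45,"linear":[-21.7,-31.8,0],"rot":[0,0,0]}]' 100
python3 -m creep '[{"grip":45,"linear":[0,0,25],"rot":[0,0,0]},{"grip":45,"linear":[0,0,0],"rot":[0,0,0]},{"grip":45,"linear":[0,0,0],"rot":[0,0,0]},{"grip":45,"linear":[0,0,0],"rot":[0,0,0]}]' 100
python3 -c "
from h import *
go([581.6,-103.3,93],MY)
snap('wrist','w11')"
```

```text
time_s: 20.35
eef_pos: [581.9, -105.9, 199.7]
ee_rot: [-0.002, 0.079, 0.997, 0.0]
force: [0.6, 0.2, -0.1]
grip_width: 0.521
time_s: 20.68
eef_pos: [581.6, -103.2, 176.5]
ee_rot: [-0.001, 0.078, 0.997, 0.0]
force: [0.6, 0.2, 1.0]
grip_width: 0.524
pos [ 581.6 -103.2  176.5] w 44.8 F [0.6 0.2 1. ] t 20.6833
rot [0.0, -0.003, 0.0] shift now-axes [-0.3 -0.2 83.5] shift target-axes [-0.  -0.1 83.5]
```

View pics/w11.png

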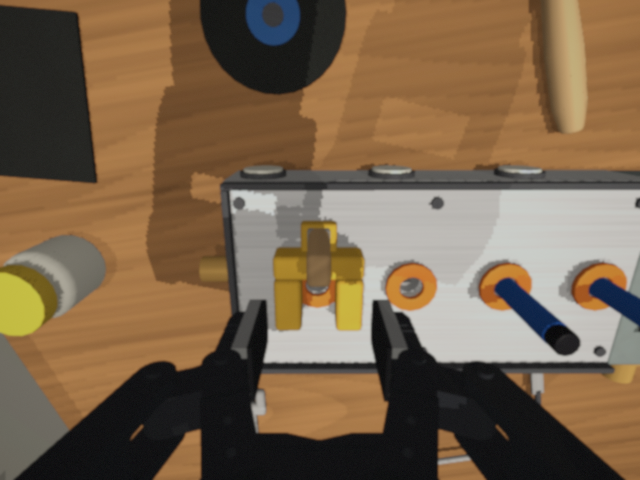

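The jaws are centred over the fork handle at (318,262). I'll go down and grip.

```bash
python3 -m creep '[{"grip":45,"linear":[0,0,30],"rot":[0,0,0]},{"grip":45,"linear":[0,0,30],"rot":[0,0,0]},{"grip":45,"linear":[0,0,22],"rot":[0,0,0]},{"grip":45,"linear":[0,0,0],"rot":[0,0,0]},{"grip":0,"linear":[0,0,0],"rot":[0,0,0]},{"grip":0,"linear":[0,0,0],"rot":[0,0,0]},{"grip":0,"linear":[0,0,0],"rot":[0,0,0]},{"grip":0,"linear":[0,0,0],"rot":[0,0,0]},{"grip":0,"linear":[0,0,0],"rot":[0,0,0]},{"grip":0,"linear":[0,0,0],"rot":[0,0,0]}]' 100
python3 -m creep '[{"grip":0,"linear":[0,0,-20],"rot":[0,0,0]},{"grip":0,"linear":[0,0,-30],"rot":[0,0,0]},{"grip":0,"linear":[0,0,-30],"rot":[0,0,0]},{"grip":0,"linear":[0,0,-24],"rot":[0,0,0]},{"grip":0,"linear":[0,0,0],"rot":[0,0,0]},{"grip":0,"linear":[0,0,0],"rot":[0,0,0]}]' 100
python3 -c "
from h import *
go(man(-42,36,195),MY)"
```

```text
time_s: 21.57
eef_pos: [582.7, -104.1, 96.8]
ee_rot: [0.001, 0.079, 0.997, -0.0]
force: [-1.0, 2.1, 6.7]
grip_width: 0.146
time_s: 22.07
eef_pos: [581.9, -104.1, 198.9]
ee_rot: [-0.0, 0.079, 0.997, -0.0]
force: [0.3, -0.6, -6.1]
grip_width: 0.148
pos [ 581.9 -104.1  198.9] w 12.7 F [ 0.3 -0.6 -6.1] t 22.0667
rot [-0.0, -0.001, -0.001] shift now-axes [  0.6 143.9   3.8] shift target-axes [  0.5 143.9   3.9]
```

```bash
python3 -m creep '[{"grip":0,"linear":[0,36,0],"rot":[0,0,0]},{"grip":0,"linear":[0,36,0],"rot":[0,0,0]},{"grip":0,"linear":[0.5,36,0],"rot":[0,0,0]},{"grip":0,"linear":[0,36.3,0],"rot":[0,0,0]},{"grip":0,"linear":[0,0,0],"rot":[0,0,0]},{"grip":0,"linear":[0,0,0],"rot":[0,0,0]},{"grip":0,"linear":[0,0,0],"rot":[0,0,0]}]' 100
python3 - <<'E'
from h import *
go(man(-42,36,98),MY)
snap('side','s12')
W=cloud('s12');I=load('s12')['im'].astype(int)
y=(I[...,0]>110)&(I[...,1]>80)&(I[...,2]<60)&(W[...,2]>150)&(W[...,2]<200)&(abs(W[...,1]-36)<80)
P=W[y]; c,s=np.cos(MY),np.sin(MY)
loc=lambda P:np.stack([(P[:,0]-ORG[0])*c+(P[:,1]-ORG[1])*s,-(P[:,0]-ORG[0])*s+(P[:,1]-ORG[1])*c],1)
L=loc(P)
t=P[:,2]>np.percentile(P[:,2],90)-4
Lt=L[t];print(len(P),L.min(0),L.max(0))
for x0 in range(-10,26,6):
    a=np.sort(Lt[(Lt[:,0]>=x0)&(Lt[:,0]<x0+6),1]); 
    if len(a)>3:
        g=np.diff(a);i=g.argmax();print(x0,len(a),a[0].round(1),a[-1].round(1),'gap',a[i].round(1),a[i+1].round(1))
for f,y0 in(('s0',-108),('s0',36),('s0',108)):
    W=cloud(f);m=(W[...,2]>75)&(W[...,2]<150);Q=W[m];Q=Q[np.hypot(*(Q-man(0,y0))[:,:2].T)<25];q=loc(Q);print(y0,(np.percentile(q,3,axis=0)+np.percentile(q,97,axis=0))/2)
im=load('s12')['im'][130:270,350:470,::-1];cv2.imwrite('pics/c12.png',cv2.resize(im,None,fx=5,fy=4,interpolation=cv2.INTER_CUBIC))
E
```

```text
time_s: 22.65
eef_pos: [603.3, 38.4, 196.4]
ee_rot: [-0.003, 0.079, 0.997, -0.0]
force: [-0.5, -0.7, -5.5]
grip_width: 0.146
pos [603.3  38.4 196.4] w 12.5 F [-0.5 -0.7 -5.5] t 22.65
rot [-0.0, -0.005, -0.0] shift now-axes [-1.2 -0.1 98.4] shift target-axes [-0.7 -0.2 98.4]
462 [-51.89405674   1.95191638] [25.15264627 69.06872936]
-10 45 2.0 66.2 gap 21.0 48.1
-4 43 3.6 65.0 gap 19.8 49.4
2 48 5.0 69.1 gap 22.0 47.6
8 42 4.0 66.2 gap 23.1 48.9
14 42 3.4 65.1 gap 21.0 47.9
20 29 4.3 64.9 gap 20.0 47.1
-108 [ 1.08334058e-01 -1.11052646e+02]
36 [ 0.40843325 33.07083827]
108 [  0.37591818 103.98161999]
```

View pics/c12.png

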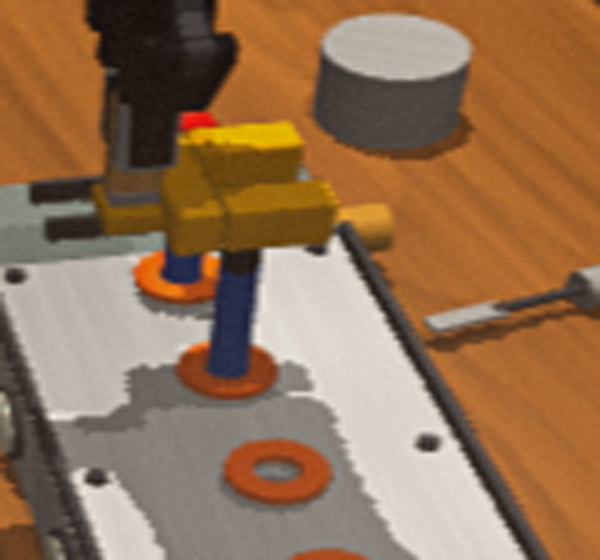

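The fork centre reads 34.7 and the tube reads about 34 once the viewing bias is allowed for, so the fit is within clearance. I'll lower it.

```bash
python3 -m creep '[{"grip":0,"linear":[-0.5,-0.5,0],"rot":[0,0,0]},{"grip":0,"linear":[0,0,15],"rot":[0,0,0]},{"grip":0,"linear":[0,0,15],"rot":[0,0,0]},{"grip":0,"linear":[0,0,10],"rot":[0,0,0]},{"grip":0,"linear":[0,0,0],"rot":[0,0,0]},{"grip":0,"linear":[0,0,0],"rot":[0,0,0]}]' 100
python3 -m creep '[{"grip":0,"linear":[0,0,15],"rot":[0,0,0]},{"grip":0,"linear":[0,0,15],"rot":[0,0,0]},{"grip":0,"linear":[0,0,15],"rot":[0,0,0]},{"grip":0,"linear":[0,0,8],"rot":[0,0,0]},{"grip":0,"linear":[0,0,0],"rot":[0,0,0]},{"grip":0,"linear":[0,0,0],"rot":[0,0,0]}]' 100
python3 -c "
from h import *
go(man(-42,36,98),MY)
snap('wrist','w12')"
```

```text
time_s: 23.2
eef_pos: [604.3, 37.4, 158.2]
ee_rot: [-0.001, 0.079, 0.997, 0.0]
force: [-0.3, -0.0, -5.1]
grip_width: 0.144
time_s: 23.7
eef_pos: [604.7, 37.8, 106.2]
ee_rot: [-0.0, 0.079, 0.997, 0.0]
force: [-0.1, -0.1, -5.4]
grip_width: 0.151
pos [604.7  37.8 106.2] w 12.9 F [-0.1 -0.1 -5.4] t 23.7
rot [0.0, -0.001, -0.001] shift now-axes [0.8 0.2 8.2] shift target-axes [0.8 0.2 8.2]
```

View pics/w12.png

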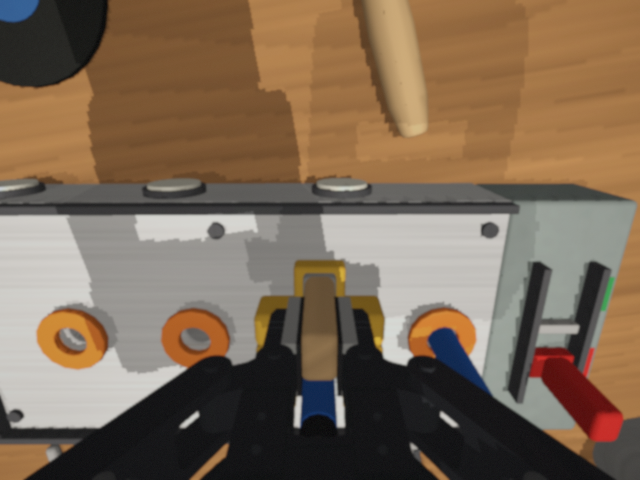

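Tube 2 is in the slot and centred at column 319. I'll seat the fork.

```bash
python3 -m creep '[{"grip":0,"linear":[0.7,0,3],"rot":[0,0,0]},{"grip":0,"linear":[0,0,3],"rot":[0,0,0]},{"grip":0,"linear":[0,0,2],"rot":[0,0,0]},{"grip":0,"linear":[0,0,0],"rot":[0,0,0]},{"grip":0,"linear":[0,0,0],"rot":[0,0,0]}]' 100
python3 -m creep '[{"grip":0,"linear":[0,0,1],"rot":[0,0,0]},{"grip":0,"linear":[0,0,0],"rot":[0,0,0]},{"grip":0,"linear":[0,0,0],"rot":[0,0,0]}]' 100
```

```text
time_s: 24.17
eef_pos: [603.9, 38.0, 97.8]
ee_rot: [-0.0, 0.079, 0.997, 0.0]
force: [1.0, -0.1, -1.7]
grip_width: 0.144
time_s: 24.42
eef_pos: [603.9, 38.0, 96.9]
ee_rot: [-0.0, 0.079, 0.997, 0.0]
force: [-0.3, 0.3, 3.4]
grip_width: 0.148
```

```bash
python3 -m creep '[{"grip":45,"linear":[0,0,0],"rot":[0,0,0]},{"grip":45,"linear":[0,0,0],"rot":[0,0,0]},{"grip":45,"linear":[0,0,0],"rot":[0,0,0]},{"grip":45,"linear":[0,0,-30],"rot":[0,0,0]},{"grip":45,"linear":[0,0,-38],"rot":[0,0,0]},{"grip":45,"linear":[0,0,-25],"rot":[0,0,0]},{"grip":45,"linear":[-20,0,0],"rot":[0,0,0]},{"grip":45,"linear":[-22,0,0],"rot":[0,0,0]},{"grip":45,"linear":[0,0,0],"rot":[0,0,0]},{"grip":45,"linear":[0,0,0],"rot":[0,0,0]},{"grip":45,"linear":[0,0,0],"rot":[0,0,0]}]' 70
python3 -c "
from h import *
go(man(0,36,101),MY)
snap('wrist','w13')"
```

```text
time_s: 25.33
eef_pos: [644.7, 31.6, 188.8]
ee_rot: [-0.002, 0.079, 0.997, 0.0]
force: [0.1, 0.3, -0.3]
grip_width: 0.525
pos [644.7  31.6 188.8] w 44.9 F [ 0.1  0.3 -0.3] t 25.3333
rot [0.0, -0.003, -0.001] shift now-axes [-1.   0.1 87.8] shift target-axes [-0.7  0.1 87.8]
```

View pics/w13.png

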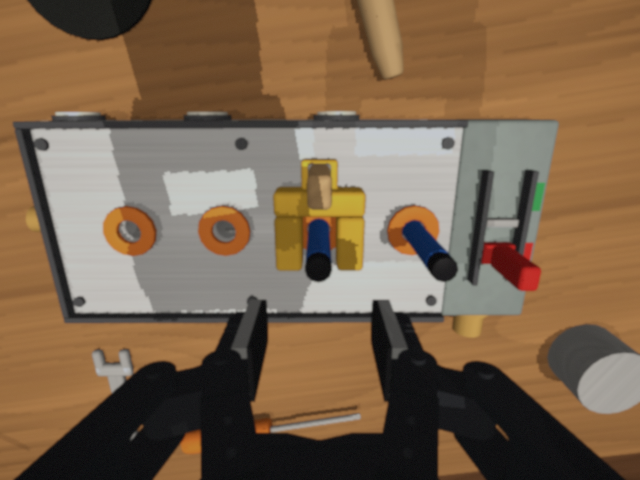

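The fork is seated around tube 2, centred at (318,240). I'll grip the tube and draw it up.

```bash
python3 -m creep '[{"grip":45,"linear":[-0.5,0,30],"rot":[0,0,0]},{"grip":45,"linear":[0,0,30],"rot":[0,0,0]},{"grip":45,"linear":[0,0,20],"rot":[0,0,0]},{"grip":45,"linear":[0,0,7],"rot":[0,0,0]},{"grip":45,"linear":[0,0,0],"rot":[0,0,0]},{"grip":0,"linear":[0,0,0],"rot":[0,0,0]},{"grip":0,"linear":[0,0,0],"rot":[0,0,0]},{"grip":0,"linear":[0,0,0],"rot":[0,0,0]},{"grip":0,"linear":[0,0,0],"rot":[0,0,0]},{"grip":0,"linear":[0,0,0],"rot":[0,0,0]},{"grip":0,"linear":[0,0,0],"rot":[0,0,0]}]' 70
python3 -m creep '[{"grip":0,"linear":[0,0,-5],"rot":[0,0,0]},{"grip":0,"linear":[0,0,-5],"rot":[0,0,0]},{"grip":0,"linear":[0,0,0],"rot":[0,0,0]},{"grip":0,"linear":[0,0,0],"rot":[0,0,0]}]' 70
```

```text
time_s: 26.3
eef_pos: [646.4, 31.2, 104.3]
ee_rot: [0.001, 0.079, 0.997, -0.0]
force: [0.4, -0.8, 7.2]
grip_width: 0.168
time_s: 26.63
eef_pos: [645.7, 31.4, 112.7]
ee_rot: [-0.001, 0.079, 0.997, 0.0]
force: [0.9, 0.4, -0.6]
grip_width: 0.169
```

```bash
python3 -m creep '[{"grip":0,"linear":[0,0,-15],"rot":[0,0,0]},{"grip":0,"linear":[0,0,-20],"rot":[0,0,0]},{"grip":0,"linear":[0,0,-20],"rot":[0,0,0]},{"grip":0,"linear":[0,0,-20],"rot":[0,0,0]},{"grip":0,"linear":[0,0,-25],"rot":[0,0,0]},{"grip":0,"linear":[0,0,-25],"rot":[0,0,0]},{"grip":0,"linear":[0,0,-10],"rot":[0,0,0]},{"grip":0,"linear":[0,0,0],"rot":[0,0,0]},{"grip":0,"linear":[0,0,0],"rot":[0,0,0]}]' 70
python3 -c "
from h import *
go([429.3,326.7,240],MY)
go([473.3,339.4,240],MY)
snap('side','s14')"
```

```text
time_s: 27.38
eef_pos: [645.6, 31.4, 246.1]
ee_rot: [-0.002, 0.079, 0.997, 0.0]
force: [-0.1, -0.1, -2.0]
grip_width: 0.167
pos [645.6  31.4 246.1] w 14.3 F [-0.1 -0.1 -2. ] t 27.3833
rot [0.0, -0.003, -0.001] shift now-axes [260.  257.7   6.9] shift target-axes [259.8 257.9   6.1]
pos [645.6  31.4 246.1] w 14.3 F [-0.1 -0.1 -2. ] t 27.3833
rot [0.0, -0.003, -0.001] shift now-axes [218.6 277.1   6.8] shift target-axes [218.4 277.3   6.1]
```

View pics/s14.png

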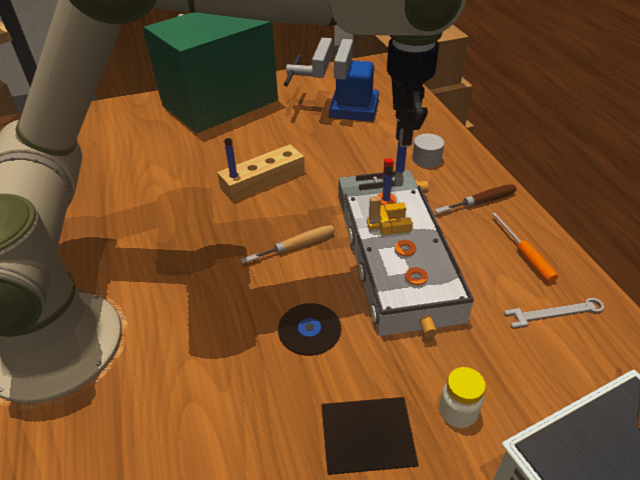

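```bash
python3 -m creep '[{"grip":0,"linear":[24.4,30.7,0],"rot":[0,0,0]},{"grip":0,"linear":[24.4,30.7,0],"rot":[0,0,0]},{"grip":0,"linear":[24.4,30.7,0],"rot":[0,0,0]},{"grip":0,"linear":[24.4,30.7,0],"rot":[0,0,0]},{"grip":0,"linear":[24.4,30.7,0],"rot":[0,0,0]},{"grip":0,"linear":[24.4,30.7,0],"rot":[0,0,0]},{"grip":0,"linear":[24.4,30.7,0],"rot":[0,0,0]},{"grip":0,"linear":[24.4,30.7,0],"rot":[0,0,0]},{"grip":0,"linear":[24.4,30.7,0],"rot":[0,0,0]},{"grip":0,"linear":[0,0,30],"rot":[0,0,0]},{"grip":0,"linear":[0,0,30],"rot":[0,0,0]},{"grip":0,"linear":[0,0,25],"rot":[0,0,0]}]' 70
python3 -m creep '[{"grip":0,"linear":[0,0,0],"rot":[0,0,0]},{"grip":0,"linear":[0,0,0],"rot":[0,0,0]},{"grip":0,"linear":[0,0,0],"rot":[0,0,0]}]' 70
python3 -c "
from h import *
go([472.9,339,98],MY)
snap('wrist','w15')"
```

```text
time_s: 28.43
eef_pos: [470.5, 338.9, 159.1]
ee_rot: [-0.003, 0.078, 0.997, -0.001]
force: [0.3, -0.1, -0.2]
grip_width: 0.167
time_s: 28.68
eef_pos: [472.7, 338.8, 163.7]
ee_rot: [-0.0, 0.079, 0.997, 0.0]
force: [1.4, -0.2, 0.2]
grip_width: 0.168
pos [472.7 338.8 163.7] w 14.3 F [ 1.4 -0.2  0.2] t 28.6833
rot [0.001, -0.001, -0.001] shift now-axes [-0.2  0.2 65.7] shift target-axes [-0.2  0.2 65.7]
```

View pics/w15.png

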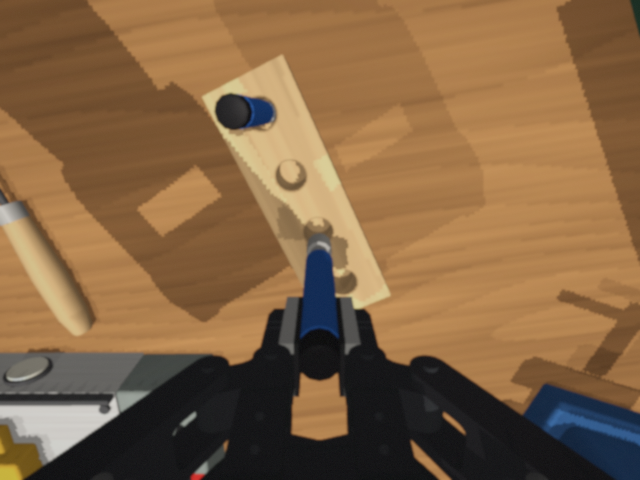

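The third bore from the near end is at (317,228), under the tube foot at (318,243). That's the same picture as last time, so I'll lower it.

```bash
python3 -m creep '[{"grip":0,"linear":[0,0,10],"rot":[0,0,0]},{"grip":0,"linear":[0,0,12],"rot":[0,0,0]},{"grip":0,"linear":[0,0,10],"rot":[0,0,0]},{"grip":0,"linear":[0,0,10],"rot":[0,0,0]},{"grip":0,"linear":[0,0,0],"rot":[0,0,0]},{"grip":0,"linear":[0,0,0],"rot":[0,0,0]}]' 70
python3 -m creep '[{"grip":0,"linear":[0,0,8],"rot":[0,0,0]},{"grip":0,"linear":[0,0,8],"rot":[0,0,0]},{"grip":0,"linear":[0,0,6],"rot":[0,0,0]},{"grip":0,"linear":[0,0,0],"rot":[0,0,0]},{"grip":0,"linear":[0,0,0],"rot":[0,0,0]}]' 70
```

```text
time_s: 29.23
eef_pos: [472.1, 338.6, 120.4]
ee_rot: [-0.001, 0.079, 0.997, -0.0]
force: [0.7, -0.1, -0.0]
grip_width: 0.165
time_s: 29.65
eef_pos: [472.6, 339.0, 99.3]
ee_rot: [-0.0, 0.079, 0.997, 0.001]
force: [0.7, -0.2, 6.4]
grip_width: 0.166
```

```bash
python3 -m creep '[{"grip":40,"linear":[0,0,0],"rot":[0,0,0]},{"grip":40,"linear":[0,0,0],"rot":[0,0,0]},{"grip":40,"linear":[0,0,0],"rot":[0,0,0]},{"grip":40,"linear":[0,0,0],"rot":[0,0,0]},{"grip":40,"linear":[0,0,-30],"rot":[0,0,0]},{"grip":40,"linear":[0,0,-38],"rot":[0,0,0]},{"grip":40,"linear":[0,0,-30],"rot":[0,0,0]},{"grip":40,"linear":[0,0,-5],"rot":[0,0,0]},{"grip":40,"linear":[0,0,0],"rot":[0,0,0]},{"grip":40,"linear":[0,0,0],"rot":[0,0,0]}]' 70
python3 -c "
from h import *
np.set_printoptions(precision=1,suppress=True)
go([603.6,37.8,180],MY)
snap('side','s16');snap('top','t16')
W=cloud('t16')
for lo,hi in((118,136),(83,89)):
    m=(W[...,2]>lo)&(W[...,2]<hi)&(np.hypot(W[...,0]-610,W[...,1]-36)<50);P=W[m][:,:2].astype(np.float32);print(m.sum(),cv2.minAreaRect(P),W[m].mean(0))
"
```

```text
time_s: 30.48
eef_pos: [472.0, 338.6, 200.8]
ee_rot: [-0.001, 0.079, 0.997, -0.0]
force: [-0.0, -0.6, -1.1]
grip_width: 0.47
pos [472.  338.6 200.8] w 40.1 F [-0.  -0.6 -1.1] t 30.4833
rot [-0.001, -0.003, -0.001] shift now-axes [-177.3 -276.3   20.4] shift target-axes [-177.  -276.5   20.8]
92 ((603.0368041992188, 39.82668685913086), (13.574143409729004, 19.766996383666992), 83.4361801147461) [602.5  39.8 128.8]
516 ((625.7384643554688, 36.46989822387695), (63.59658432006836, 65.26847076416016), 80.25277709960938) [630.9  34.3  85.7]
```

View pics/s16.png

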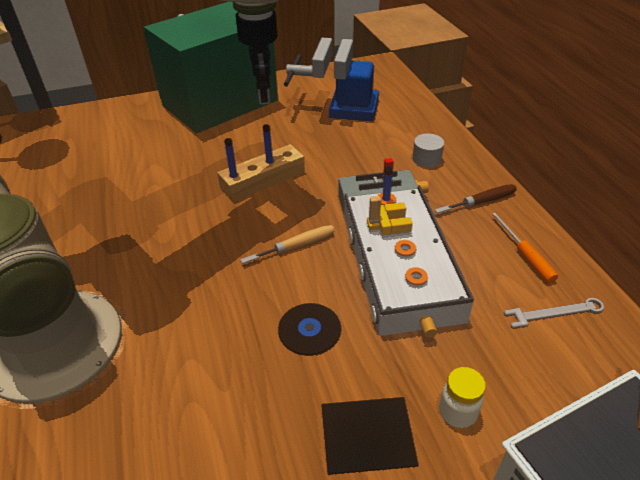

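View pics/t16.png

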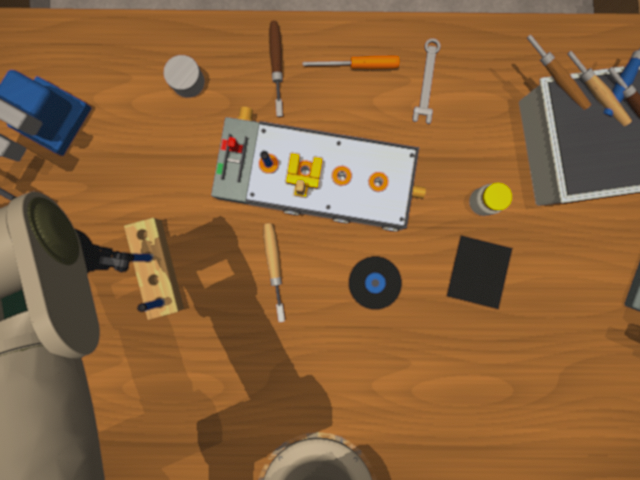

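Two tubes are standing and the fork is where I left it. I'll fetch it for port 3.

```bash
python3 -m creep '[{"grip":45,"linear":[-22.1,-34.5,0],"rot":[0,0,0]},{"grip":45,"linear":[-22.1,-34.5,0],"rot":[0,0,0]},{"grip":45,"linear":[-22.1,-34.5,0],"rot":[0,0,0]},{"grip":45,"linear":[-22.1,-34.5,0],"rot":[0,0,0]},{"grip":45,"linear":[-22.1,-34.5,0],"rot":[0,0,0]},{"grip":45,"linear":[-22.1,-34.5,0],"rot":[0,0,0]},{"grip":45,"linear":[-22.1,-34.5,0],"rot":[0,0,0]},{"grip":45,"linear":[-22.1,-34.5,0],"rot":[0,0,0]},{"grip":45,"linear":[0,0,20],"rot":[0,0,0]},{"grip":45,"linear":[0,0,0],"rot":[0,0,0]},{"grip":45,"linear":[0,0,0],"rot":[0,0,0]},{"grip":45,"linear":[0,0,0],"rot":[0,0,0]}]' 100
python3 -c "
from h import *
go([603.6,37.9,96],MY)
snap('wrist','w17')"
```

```text
time_s: 31.58
eef_pos: [603.2, 39.5, 181.4]
ee_rot: [-0.001, 0.078, 0.997, 0.0]
force: [-0.7, -0.3, 0.3]
grip_width: 0.527
pos [603.2  39.5 181.4] w 45.0 F [-0.7 -0.3  0.3] t 31.5833
rot [0.0, -0.003, 0.001] shift now-axes [-0.9 -1.5 85.4] shift target-axes [-0.7 -1.5 85.4]
```

View pics/w17.png

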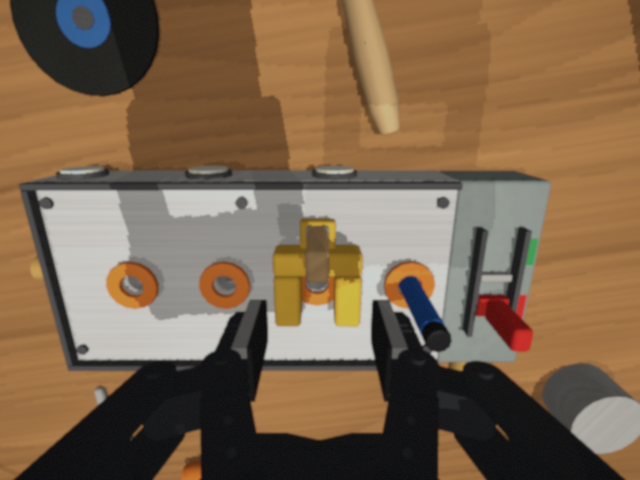

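The handle is at (317,258), 1.5 mm to the -y side of the jaw centre. I'll correct for that and grip.

```bash
python3 -m creep '[{"grip":45,"linear":[0,-1.5,30],"rot":[0,0,0]},{"grip":45,"linear":[0,0,30],"rot":[0,0,0]},{"grip":45,"linear":[0,0,23],"rot":[0,0,0]},{"grip":45,"linear":[0,0,0],"rot":[0,0,0]},{"grip":0,"linear":[0,0,0],"rot":[0,0,0]},{"grip":0,"linear":[0,0,0],"rot":[0,0,0]},{"grip":0,"linear":[0,0,0],"rot":[0,0,0]},{"grip":0,"linear":[0,0,0],"rot":[0,0,0]},{"grip":0,"linear":[0,0,0],"rot":[0,0,0]},{"grip":0,"linear":[0,0,0],"rot":[0,0,0]}]' 100
python3 -m creep '[{"grip":0,"linear":[0,0,-20],"rot":[0,0,0]},{"grip":0,"linear":[0,0,-30],"rot":[0,0,0]},{"grip":0,"linear":[0,0,-30],"rot":[0,0,0]},{"grip":0,"linear":[0,0,-24],"rot":[0,0,0]},{"grip":0,"linear":[0,0,0],"rot":[0,0,0]},{"grip":0,"linear":[0,0,0],"rot":[0,0,0]}]' 100
python3 -c "
from h import *
go(man(-42,108,198),MY)"
```

```text
time_s: 32.47
eef_pos: [604.1, 37.2, 100.7]
ee_rot: [0.001, 0.079, 0.997, 0.0]
force: [-0.5, 1.7, 7.3]
grip_width: 0.148
time_s: 32.97
eef_pos: [603.2, 36.9, 202.5]
ee_rot: [-0.001, 0.079, 0.997, 0.0]
force: [-1.2, 0.2, -6.5]
grip_width: 0.146
pos [603.2  36.9 202.5] w 12.5 F [-1.2  0.2 -6.5] t 32.9667
rot [-0.0, -0.001, -0.001] shift now-axes [-0.5 73.3  4.5] shift target-axes [-0.5 73.3  4.5]
```

```bash
python3 -m creep '[{"grip":0,"linear":[0,36,0],"rot":[0,0,0]},{"grip":0,"linear":[-0.5,37,0],"rot":[0,0,0]},{"grip":0,"linear":[0,0,0],"rot":[0,0,0]},{"grip":0,"linear":[0,0,0],"rot":[0,0,0]},{"grip":0,"linear":[0,0,0],"rot":[0,0,0]}]' 100
python3 - <<'E'
from h import *
go(man(-42,108,198),MY)
snap('side','s18')
W=cloud('s18');I=load('s18')['im'].astype(int)
y=(I[...,0]>110)&(I[...,1]>80)&(I[...,2]<60)&(W[...,2]>150)&(W[...,2]<205)&(abs(W[...,1]-105)<80)
P=W[y]; c,s=np.cos(MY),np.sin(MY)
loc=lambda P:np.stack([(P[:,0]-ORG[0])*c+(P[:,1]-ORG[1])*s,-(P[:,0]-ORG[0])*s+(P[:,1]-ORG[1])*c],1)
L=loc(P)
t=P[:,2]>np.percentile(P[:,2],90)-4
Lt=L[t];print(len(P),L.min(0),L.max(0))
for x0 in range(-10,26,6):
    a=np.sort(Lt[(Lt[:,0]>=x0)&(Lt[:,0]<x0+6),1]); 
    if len(a)>3:
        g=np.diff(a);i=g.argmax();print(x0,len(a),a[0].round(1),a[-1].round(1),'gap',a[i].round(1),a[i+1].round(1))
im=load('s18')['im'][110:250,340:460,::-1];cv2.imwrite('pics/c18.png',cv2.resize(im,None,fx=5,fy=4,interpolation=cv2.INTER_CUBIC))
E
```

```text
time_s: 33.38
eef_pos: [614.5, 108.8, 200.1]
ee_rot: [-0.003, 0.079, 0.997, -0.0]
force: [0.4, -0.4, -5.2]
grip_width: 0.143
pos [614.5 108.8 200.1] w 12.2 F [ 0.4 -0.4 -5.2] t 33.3833
rot [-0.001, -0.006, -0.0] shift now-axes [-0.7  0.6  2.1] shift target-axes [-0.6  0.6  2.1]
369 [-588.35222824   24.46858188] [ 24.60832268 142.1977185 ]
-10 28 75.5 135.3 gap 91.6 122.2
-4 37 75.1 137.1 gap 92.1 120.8
2 39 74.9 137.8 gap 93.3 120.2
8 37 75.3 134.5 gap 92.6 119.5
14 40 75.5 142.2 gap 94.4 120.4
20 22 78.0 139.9 gap 92.5 121.4
```

View pics/c18.png

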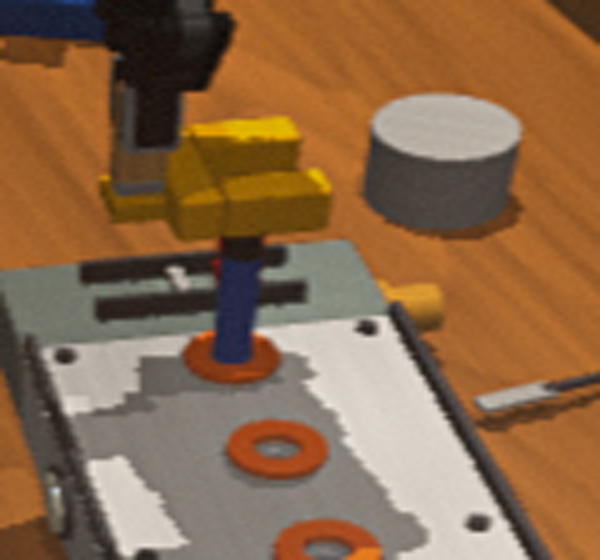

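The slot centre at 106.8 lines up with the tube at about 105.5, so I'll lower.

```bash
python3 -m creep '[{"grip":0,"linear":[0,0,0],"rot":[0,0,0]},{"grip":0,"linear":[0,0,15],"rot":[0,0,0]},{"grip":0,"linear":[0,0,15],"rot":[0,0,0]},{"grip":0,"linear":[0,0,10],"rot":[0,0,0]},{"grip":0,"linear":[0,0,0],"rot":[0,0,0]},{"grip":0,"linear":[0,0,0],"rot":[0,0,0]}]' 100
python3 -m creep '[{"grip":0,"linear":[0,0,15],"rot":[0,0,0]},{"grip":0,"linear":[0,0,15],"rot":[0,0,0]},{"grip":0,"linear":[0,0,15],"rot":[0,0,0]},{"grip":0,"linear":[0,0,8],"rot":[0,0,0]},{"grip":0,"linear":[0,0,0],"rot":[0,0,0]},{"grip":0,"linear":[0,0,0],"rot":[0,0,0]}]' 100
python3 -c "
from h import *
go(man(-42,108,101),MY)
snap('wrist','w18')"
```

```text
time_s: 33.93
eef_pos: [615.1, 108.5, 162.2]
ee_rot: [-0.001, 0.079, 0.997, 0.0]
force: [-0.3, -0.1, -4.5]
grip_width: 0.145
time_s: 34.43
eef_pos: [615.5, 108.8, 110.2]
ee_rot: [-0.0, 0.079, 0.997, 0.0]
force: [0.4, -0.1, -6.0]
grip_width: 0.148
pos [615.5 108.8 110.2] w 12.6 F [ 0.4 -0.1 -6. ] t 34.4333
rot [0.0, -0.001, -0.001] shift now-axes [0.4 0.4 9.2] shift target-axes [0.4 0.4 9.2]
```

View pics/w18.png

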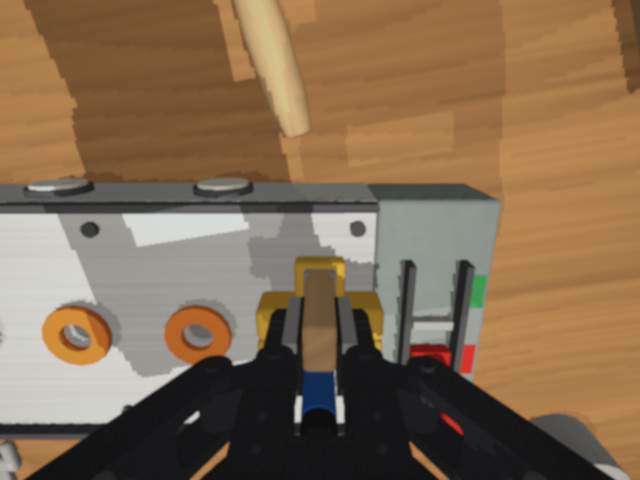

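Tube 3 is centred in the slot at column 319. I'll seat the fork, release, and look.

```bash
python3 -m creep '[{"grip":0,"linear":[0,0,3],"rot":[0,0,0]},{"grip":0,"linear":[0,0,3],"rot":[0,0,0]},{"grip":0,"linear":[0,0,2.5],"rot":[0,0,0]},{"grip":0,"linear":[0,0,0],"rot":[0,0,0]},{"grip":0,"linear":[0,0,0],"rot":[0,0,0]}]' 100
python3 -m creep '[{"grip":0,"linear":[0,0,1],"rot":[0,0,0]},{"grip":0,"linear":[0,0,0],"rot":[0,0,0]},{"grip":0,"linear":[0,0,0],"rot":[0,0,0]}]' 100
```

```text
time_s: 34.9
eef_pos: [615.5, 108.9, 101.4]
ee_rot: [-0.0, 0.079, 0.997, 0.0]
force: [0.6, -0.2, -2.8]
grip_width: 0.146
time_s: 35.15
eef_pos: [615.5, 109.0, 100.9]
ee_rot: [-0.0, 0.079, 0.997, 0.0]
force: [-1.8, 1.9, 4.3]
grip_width: 0.144
```

```bash
python3 -m creep '[{"grip":45,"linear":[0,0,0],"rot":[0,0,0]},{"grip":45,"linear":[0,0,0],"rot":[0,0,0]},{"grip":45,"linear":[0,0,0],"rot":[0,0,0]},{"grip":45,"linear":[0,0,-30],"rot":[0,0,0]},{"grip":45,"linear":[0,0,-36],"rot":[0,0,0]},{"grip":45,"linear":[0,0,-22],"rot":[0,0,0]},{"grip":45,"linear":[-20,0,0],"rot":[0,0,0]},{"grip":45,"linear":[-22,0,0],"rot":[0,0,0]},{"grip":45,"linear":[0,0,0],"rot":[0,0,0]},{"grip":45,"linear":[0,0,0],"rot":[0,0,0]},{"grip":45,"linear":[0,0,0],"rot":[0,0,0]}]' 70
python3 -c "
from h import *
go(man(0,108,101),MY)
snap('wrist','w19')"
```

```text
time_s: 36.07
eef_pos: [656.1, 102.4, 187.2]
ee_rot: [-0.002, 0.079, 0.997, 0.0]
force: [-0.1, -0.5, 0.3]
grip_width: 0.528
pos [656.1 102.4 187.2] w 45.1 F [-0.1 -0.5  0.3] t 36.0667
rot [-0.0, -0.003, -0.001] shift now-axes [-0.8  0.3 86.2] shift target-axes [-0.5  0.3 86.2]
```

View pics/w19.png

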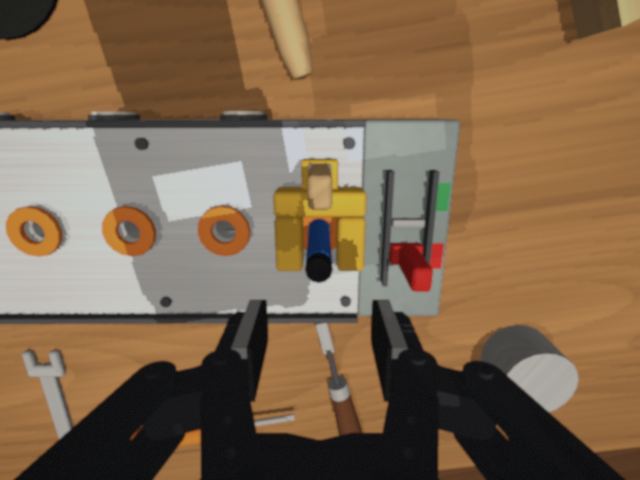

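The fork is seated around tube 3. I'll grip the tube and draw it up.

```bash
python3 -m creep '[{"grip":40,"linear":[-0.4,0.2,30],"rot":[0,0,0]},{"grip":40,"linear":[0,0,30],"rot":[0,0,0]},{"grip":40,"linear":[0,0,19],"rot":[0,0,0]},{"grip":40,"linear":[0,0,7],"rot":[0,0,0]},{"grip":40,"linear":[0,0,0],"rot":[0,0,0]},{"grip":0,"linear":[0,0,0],"rot":[0,0,0]},{"grip":0,"linear":[0,0,0],"rot":[0,0,0]},{"grip":0,"linear":[0,0,0],"rot":[0,0,0]},{"grip":0,"linear":[0,0,0],"rot":[0,0,0]},{"grip":0,"linear":[0,0,0],"rot":[0,0,0]},{"grip":0,"linear":[0,0,0],"rot":[0,0,0]}]' 70
python3 -m creep '[{"grip":0,"linear":[0,0,-5],"rot":[0,0,0]},{"grip":0,"linear":[0,0,-5],"rot":[0,0,0]},{"grip":0,"linear":[0,0,0],"rot":[0,0,0]},{"grip":0,"linear":[0,0,0],"rot":[0,0,0]}]' 70
```

```text
time_s: 37.03
eef_pos: [657.8, 102.4, 103.9]
ee_rot: [0.001, 0.079, 0.997, 0.0]
force: [0.1, -0.4, 6.9]
grip_width: 0.165
time_s: 37.37
eef_pos: [657.1, 102.5, 112.2]
ee_rot: [-0.001, 0.079, 0.997, 0.0]
force: [-1.1, -0.4, 0.5]
grip_width: 0.167
```

```bash
python3 -m creep '[{"grip":0,"linear":[0,0,-15],"rot":[0,0,0]},{"grip":0,"linear":[0,0,-20],"rot":[0,0,0]},{"grip":0,"linear":[0,0,-20],"rot":[0,0,0]},{"grip":0,"linear":[0,0,-20],"rot":[0,0,0]},{"grip":0,"linear":[0,0,-25],"rot":[0,0,0]},{"grip":0,"linear":[0,0,-25],"rot":[0,0,0]},{"grip":0,"linear":[0,0,-10],"rot":[0,0,0]},{"grip":0,"linear":[0,0,0],"rot":[0,0,0]},{"grip":0,"linear":[0,0,0],"rot":[0,0,0]}]' 70
python3 -c "
from h import *
go([516.9,351.4,240],MY)
snap('side','s20')"
```

```text
time_s: 38.12
eef_pos: [657.1, 102.4, 245.6]
ee_rot: [-0.002, 0.079, 0.997, 0.0]
force: [0.1, -0.1, -1.1]
grip_width: 0.166
pos [657.1 102.4 245.6] w 14.2 F [ 0.1 -0.1 -1.1] t 38.1167
rot [-0.0, -0.003, -0.001] shift now-axes [177.5 223.9   6.1] shift target-axes [177.4 224.    5.6]
```

View pics/s20.png

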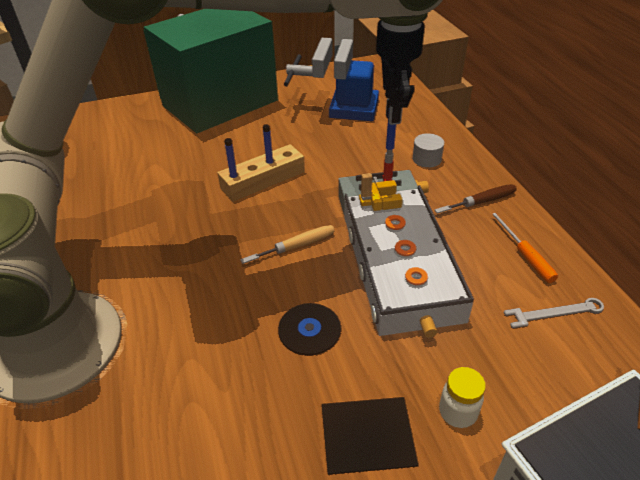

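```bash
python3 -m creep '[{"grip":0,"linear":[25.4,31.9,0],"rot":[0,0,0]},{"grip":0,"linear":[25.4,31.9,0],"rot":[0,0,0]},{"grip":0,"linear":[25.4,31.9,0],"rot":[0,0,0]},{"grip":0,"linear":[25.4,31.9,0],"rot":[0,0,0]},{"grip":0,"linear":[25.4,31.9,0],"rot":[0,0,0]},{"grip":0,"linear":[25.4,31.9,0],"rot":[0,0,0]},{"grip":0,"linear":[25.4,31.9,0],"rot":[0,0,0]},{"grip":0,"linear":[0,0,30],"rot":[0,0,0]},{"grip":0,"linear":[0,0,30],"rot":[0,0,0]},{"grip":0,"linear":[0,0,25],"rot":[0,0,0]},{"grip":0,"linear":[0,0,0],"rot":[0,0,0]},{"grip":0,"linear":[0,0,0],"rot":[0,0,0]}]' 70
python3 -m creep '[{"grip":0,"linear":[0,0,0],"rot":[0,0,0]}]' 70
python3 -c "
from h import *
go([516.9,351.4,98],MY)
snap('wrist','w21')"
```

```text
time_s: 39.17
eef_pos: [515.9, 350.5, 160.5]
ee_rot: [-0.003, 0.079, 0.997, -0.001]
force: [-0.1, -0.1, 0.4]
grip_width: 0.172
time_s: 39.25
eef_pos: [517.1, 350.9, 163.2]
ee_rot: [-0.0, 0.079, 0.997, 0.0]
force: [0.4, -0.1, 0.5]
grip_width: 0.164
pos [517.1 350.9 163.2] w 14.0 F [ 0.4 -0.1  0.5] t 39.25
rot [0.001, -0.001, -0.001] shift now-axes [ 0.2  0.4 65.2] shift target-axes [ 0.2  0.4 65.2]
```

View pics/w21.png

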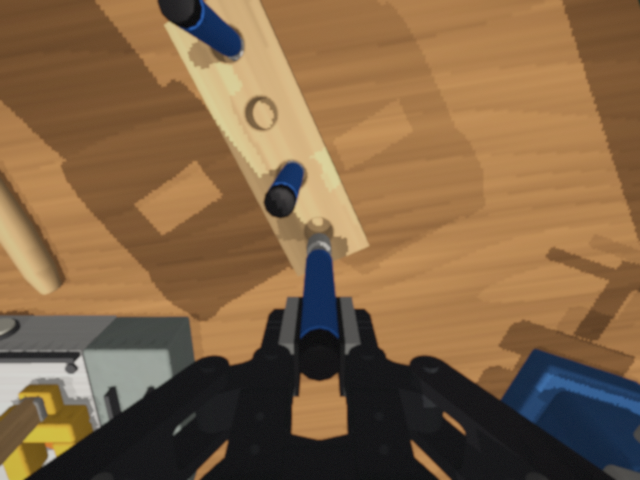

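The end bore is at (318,228), under the foot at (318,244). I'll lower the tube and release it.

```bash
python3 -m creep '[{"grip":0,"linear":[0,0,10],"rot":[0,0,0]},{"grip":0,"linear":[0,0,12],"rot":[0,0,0]},{"grip":0,"linear":[0,0,10],"rot":[0,0,0]},{"grip":0,"linear":[0,0,10],"rot":[0,0,0]},{"grip":0,"linear":[0,0,0],"rot":[0,0,0]},{"grip":0,"linear":[0,0,0],"rot":[0,0,0]}]' 70
python3 -m creep '[{"grip":0,"linear":[0,0,8],"rot":[0,0,0]},{"grip":0,"linear":[0,0,8],"rot":[0,0,0]},{"grip":0,"linear":[0,0,5],"rot":[0,0,0]},{"grip":0,"linear":[0,0,0],"rot":[0,0,0]},{"grip":0,"linear":[0,0,0],"rot":[0,0,0]}]' 70
```

```text
time_s: 39.8
eef_pos: [516.4, 350.9, 119.8]
ee_rot: [-0.001, 0.079, 0.997, -0.0]
force: [0.3, 0.3, -1.0]
grip_width: 0.173
time_s: 40.22
eef_pos: [516.5, 350.9, 98.9]
ee_rot: [-0.001, 0.079, 0.997, 0.0]
force: [0.2, -0.3, 0.5]
grip_width: 0.177
```

```bash
python3 -m creep '[{"grip":0,"linear":[0,0,1],"rot":[0,0,0]},{"grip":0,"linear":[0,0,0],"rot":[0,0,0]},{"grip":36,"linear":[0,0,0],"rot":[0,0,0]},{"grip":36,"linear":[0,0,0],"rot":[0,0,0]},{"grip":36,"linear":[0,0,0],"rot":[0,0,0]},{"grip":36,"linear":[0,0,0],"rot":[0,0,0]},{"grip":36,"linear":[0,0,-30],"rot":[0,0,0]},{"grip":36,"linear":[0,0,-38],"rot":[0,0,0]},{"grip":36,"linear":[0,0,-30],"rot":[0,0,0]},{"grip":36,"linear":[0,0,-5],"rot":[0,0,0]},{"grip":36,"linear":[0,0,0],"rot":[0,0,0]},{"grip":36,"linear":[0,0,0],"rot":[0,0,0]}]' 70
python3 -c "
from h import *
np.set_printoptions(precision=1,suppress=True)
go([615.3,108.8,180],MY)
snap('side','s22');snap('top','t22')
W=cloud('t22')
for lo,hi in((118,136),(83,89)):
    m=(W[...,2]>lo)&(W[...,2]<hi)&(np.hypot(W[...,0]-621,W[...,1]-107)<50);P=W[m][:,:2].astype(np.float32);print(m.sum(),cv2.minAreaRect(P),W[m].mean(0))
"
```

```text
time_s: 41.22
eef_pos: [516.3, 350.8, 200.1]
ee_rot: [-0.002, 0.079, 0.997, -0.0]
force: [1.3, 0.0, -1.1]
grip_width: 0.418
pos [516.3 350.8 200.1] w 35.7 F [ 1.3  0.  -1.1] t 41.2167
rot [-0.001, -0.003, -0.001] shift now-axes [-135.8 -223.4   19.9] shift target-axes [-135.6 -223.5   20.1]
93 ((614.3421630859375, 110.92799377441406), (13.969045639038086, 19.620229721069336), 80.03022766113281) [613.7 110.2 128.6]
516 ((636.8492431640625, 107.47695922851562), (63.582237243652344, 64.73249816894531), 80.05550384521484) [641.4 105.2  85.8]
```

View pics/s22.png

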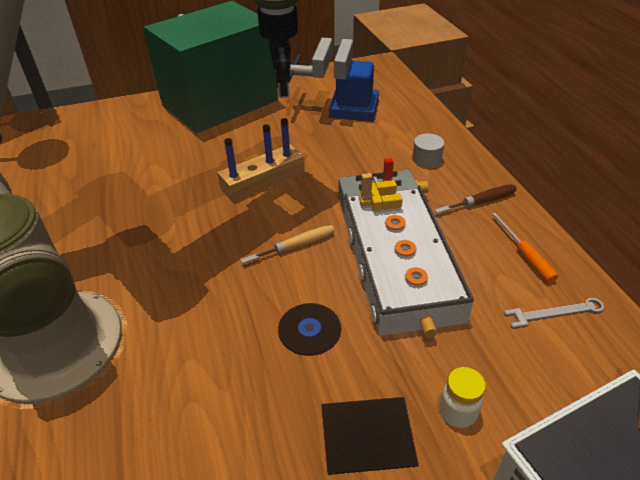

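View pics/t22.png

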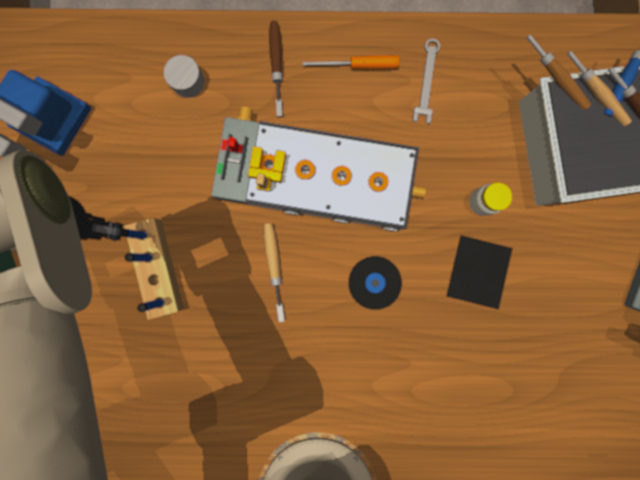

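All three tubes stand in the rack, and the fork is on port 3. I'll fetch it.

```bash
python3 -m creep '[{"grip":45,"linear":[-19.4,-31.9,0],"rot":[0,0,0]},{"grip":45,"linear":[-19.4,-31.9,0],"rot":[0,0,0]},{"grip":45,"linear":[-19.4,-31.9,0],"rot":[0,0,0]},{"grip":45,"linear":[-19.4,-31.9,0],"rot":[0,0,0]},{"grip":45,"linear":[-19.4,-31.9,0],"rot":[0,0,0]},{"grip":45,"linear":[-19.4,-31.9,0],"rot":[0,0,0]},{"grip":45,"linear":[-19.4,-31.9,0],"rot":[0,0,0]},{"grip":45,"linear":[0,0,20],"rot":[0,0,0]},{"grip":45,"linear":[0,0,0],"rot":[0,0,0]},{"grip":45,"linear":[0,0,0],"rot":[0,0,0]},{"grip":45,"linear":[0,0,0],"rot":[0,0,0]}]' 100
python3 -c "
from h import *
go([615.3,108.8,98],MY)
snap('wrist','w23')"
```

```text
time_s: 42.23
eef_pos: [615.3, 110.0, 180.9]
ee_rot: [-0.001, 0.078, 0.997, 0.0]
force: [0.4, 0.3, 0.5]
grip_width: 0.527
pos [615.3 110.  180.9] w 45.0 F [0.4 0.3 0.5] t 42.2333
rot [0.0, -0.003, 0.0] shift now-axes [-0.4 -1.2 82.9] shift target-axes [-0.2 -1.2 82.9]
```

View pics/w23.png

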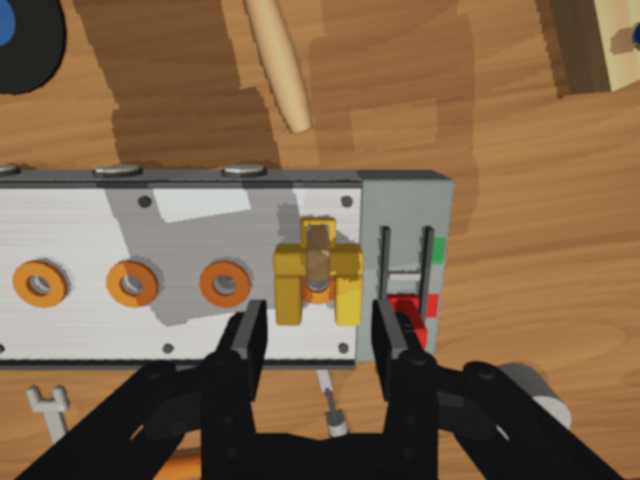

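The handle at (317,257) is 1 mm to -y. I'll grip the fork and take it to the pad.

```bash
python3 -m creep '[{"grip":45,"linear":[0,-1.2,30],"rot":[0,0,0]},{"grip":45,"linear":[0,0,30],"rot":[0,0,0]},{"grip":45,"linear":[0,0,26],"rot":[0,0,0]},{"grip":45,"linear":[0,0,0],"rot":[0,0,0]},{"grip":0,"linear":[0,0,0],"rot":[0,0,0]},{"grip":0,"linear":[0,0,0],"rot":[0,0,0]},{"grip":0,"linear":[0,0,0],"rot":[0,0,0]},{"grip":0,"linear":[0,0,0],"rot":[0,0,0]},{"grip":0,"linear":[0,0,0],"rot":[0,0,0]},{"grip":0,"linear":[0,0,0],"rot":[0,0,0]}]' 100
python3 -m creep '[{"grip":0,"linear":[0,0,-20],"rot":[0,0,0]},{"grip":0,"linear":[0,0,-30],"rot":[0,0,0]},{"grip":0,"linear":[0,0,-30],"rot":[0,0,0]},{"grip":0,"linear":[0,0,-30],"rot":[0,0,0]},{"grip":0,"linear":[0,0,0],"rot":[0,0,0.073]},{"grip":0,"linear":[0,0,0],"rot":[0,0,0]},{"grip":0,"linear":[0,0,0],"rot":[0,0,0]}]' 100
python3 -c "
from h import *
go([421.2,-319.4,205],-0.23)"
```

```text
time_s: 43.12
eef_pos: [616.4, 108.3, 97.4]
ee_rot: [0.001, 0.079, 0.997, 0.0]
force: [-1.4, 1.9, 6.8]
grip_width: 0.148
time_s: 43.7
eef_pos: [614.9, 107.8, 204.1]
ee_rot: [-0.002, 0.114, 0.993, -0.0]
force: [-0.1, 0.9, -6.0]
grip_width: 0.149
pos [614.9 107.8 204.1] w 12.7 F [-0.1  0.9 -6. ] t 43.7
rot [-0.001, -0.004, 0.001] shift now-axes [ 9.160e+01 -4.601e+02 -3.000e-01] shift target-axes [  91.2 -460.1   -0.9]
```

```bash
python3 -m creep '[{"grip":0,"linear":[7.6,-38.3,0],"rot":[0,0,0]},{"grip":0,"linear":[7.6,-38.3,0],"rot":[0,0,0]},{"grip":0,"linear":[7.6,-38.3,0],"rot":[0,0,0]},{"grip":0,"linear":[7.6,-38.3,0],"rot":[0,0,0]},{"grip":0,"linear":[7.6,-38.3,0],"rot":[0,0,0]},{"grip":0,"linear":[7.6,-38.3,0],"rot":[0,0,0]},{"grip":0,"linear":[7.6,-38.3,0],"rot":[0,0,0]},{"grip":0,"linear":[7.6,-38.3,0],"rot":[0,0,0]},{"grip":0,"linear":[7.6,-38.3,0],"rot":[0,0,0]},{"grip":0,"linear":[7.6,-38.3,0],"rot":[0,0,0]},{"grip":0,"linear":[7.6,-38.3,0],"rot":[0,0,0]},{"grip":0,"linear":[7.6,-38.3,0],"rot":[0,0,0]}]' 100
python3 -m creep '[{"grip":0,"linear":[0,0,30],"rot":[0,0,0]},{"grip":0,"linear":[0,0,30],"rot":[0,0,0]},{"grip":0,"linear":[0,0,30],"rot":[0,0,0]},{"grip":0,"linear":[0,0,30],"rot":[0,0,0]},{"grip":0,"linear":[0,0,20],"rot":[0,0,0]},{"grip":0,"linear":[0,0,0],"rot":[0,0,0]},{"grip":0,"linear":[0,0,0],"rot":[0,0,0]},{"grip":0,"linear":[0,0,0],"rot":[0,0,0]}]' 100
python3 -c "
from h import *
go([421.2,-319.4,39],-0.23)
snap('side','s24')"
```

```text
time_s: 44.7
eef_pos: [419.9, -319.8, 203.9]
ee_rot: [-0.002, 0.114, 0.993, 0.001]
force: [0.3, -0.3, -4.5]
grip_width: 0.148
time_s: 45.37
eef_pos: [421.7, -319.1, 66.1]
ee_rot: [-0.001, 0.115, 0.993, -0.0]
force: [-0.1, -0.7, -5.3]
grip_width: 0.146
pos [ 421.7 -319.1   66.1] w 12.5 F [-0.1 -0.7 -5.3] t 45.3667
rot [-0.001, -0.001, 0.0] shift now-axes [ 0.4 -0.4 27.1] shift target-axes [ 0.4 -0.4 27.1]
```

View pics/s24.png

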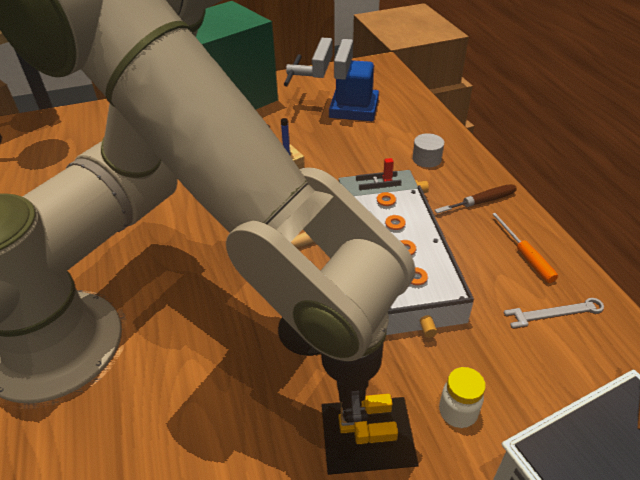

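The fork is above the pad and inside its outline. I'll lower it until it touches.

```bash
python3 -m creep '[{"grip":0,"linear":[0,0,10],"rot":[0,0,0]},{"grip":0,"linear":[0,0,10],"rot":[0,0,0]},{"grip":0,"linear":[0,0,4],"rot":[0,0,0]},{"grip":0,"linear":[0,0,2],"rot":[0,0,0]},{"grip":0,"linear":[0,0,0],"rot":[0,0,0]},{"grip":0,"linear":[0,0,0],"rot":[0,0,0]}]' 100
python3 -m creep '[{"grip":0,"linear":[0,0,1.5],"rot":[0,0,0]},{"grip":0,"linear":[0,0,0],"rot":[0,0,0]},{"grip":0,"linear":[0,0,0],"rot":[0,0,0]}]' 100
```

```text
time_s: 45.92
eef_pos: [421.2, -318.5, 39.7]
ee_rot: [-0.001, 0.115, 0.993, 0.0]
force: [-3.0, 4.3, 7.6]
grip_width: 0.15
time_s: 46.17
eef_pos: [421.2, -318.4, 39.7]
ee_rot: [-0.001, 0.115, 0.993, -0.0]
force: [-8.7, 9.6, 23.3]
grip_width: 0.146
```

It's on the pad, at 23 N. I'll ease up, release, and retreat.

```bash
python3 -m creep '[{"grip":0,"linear":[0,0,-2],"rot":[0,0,0]},{"grip":0,"linear":[0,0,0],"rot":[0,0,0]},{"grip":45,"linear":[0,0,0],"rot":[0,0,0]},{"grip":45,"linear":[0,0,0],"rot":[0,0,0]},{"grip":45,"linear":[0,0,0],"rot":[0,0,0]},{"grip":45,"linear":[0,0,0],"rot":[0,0,0]},{"grip":45,"linear":[0,0,-30],"rot":[0,0,0]},{"grip":45,"linear":[0,0,-38],"rot":[0,0,0]},{"grip":45,"linear":[0,0,-38],"rot":[0,0,0]},{"grip":45,"linear":[0,0,-38],"rot":[0,0,0]},{"grip":45,"linear":[0,0,0],"rot":[0,0,0]}]' 60
python3 -m creep '[{"grip":45,"linear":[38,0,0],"rot":[0,0,0]},{"grip":45,"linear":[38,0,0],"rot":[0,0,0]},{"grip":45,"linear":[0,38,0],"rot":[0,0,0]},{"grip":45,"linear":[0,38,0],"rot":[0,0,0]},{"grip":45,"linear":[0,38,0],"rot":[0,0,0]},{"grip":45,"linear":[0,38,0],"rot":[0,0,0]},{"grip":45,"linear":[0,38,0],"rot":[0,0,0]},{"grip":45,"linear":[0,0,0],"rot":[0,0,0]},{"grip":45,"linear":[0,0,0],"rot":[0,0,0]},{"grip":45,"linear":[0,0,0],"rot":[0,0,0]}]' 60
python3 - <<'E'
from h import *
np.set_printoptions(precision=1,suppress=True)
snap('side','s25');snap('top','t25')
W=cloud('t25')
for lo,hi in((66,76),(25,31)):
    m=(W[...,2]>lo)&(W[...,2]<hi)&(np.hypot(W[...,0]-445,W[...,1]+325)<55);P=W[m][:,:2].astype(np.float32);print('fork',m.sum(),cv2.minAreaRect(P),W[m].mean(0)) if m.any() else print('none')
m=(W[...,2]>108)&(W[...,2]<116)&(abs(W[...,1]-169)<18)&(abs(W[...,0]-668)<50);print('knob',m.sum(),W[m].mean(0))
for b in [(517.6,351.8),(473.3,339.4),(385.1,314.1)]:
    m=(W[...,2]>128)&(W[...,2]<142)&(np.hypot(W[...,0]-b[0],W[...,1]-b[1])<20);print('tube top',b,m.sum(),W[m].mean(0) if m.any() else '')
E
```

```text
time_s: 47.08
eef_pos: [423.5, -320.8, 190.9]
ee_rot: [0.004, 0.115, 0.993, -0.004]
force: [-0.0, -0.2, 0.0]
grip_width: 0.527
time_s: 47.92
eef_pos: [391.1, -116.7, 183.7]
ee_rot: [-0.001, 0.115, 0.993, -0.0]
force: [-0.4, -0.1, -0.3]
grip_width: 0.528
fork 79 ((419.5384826660156, -315.7339782714844), (14.002276420593262, 19.64247703552246), 77.60704040527344) [ 419.7 -314.7   71.1]
fork 600 ((447.5997619628906, -321.8046569824219), (64.74836730957031, 75.80078887939453), 76.68977355957031) [ 453.  -323.2   27.9]
knob 65 [685.9 167.7 110.4]
tube top (517.6, 351.8) 69 [515.2 351.1 134.1]
tube top (473.3, 339.4) 72 [471.6 339.1 134.6]
tube top (385.1, 314.1) 70 [383.6 314.2 133.8]
```

View pics/t25.png

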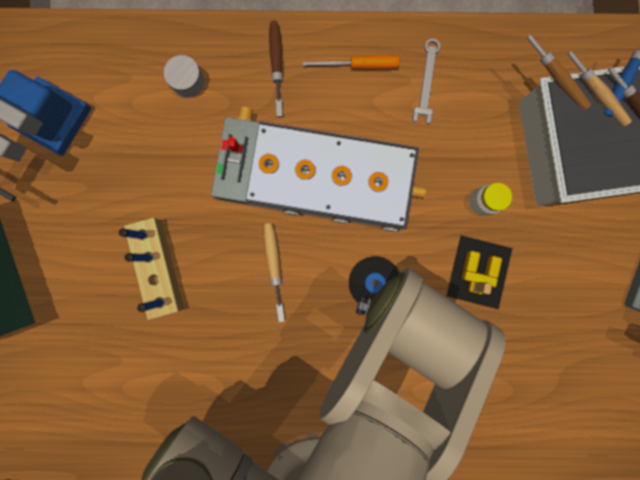

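View pics/s25.png

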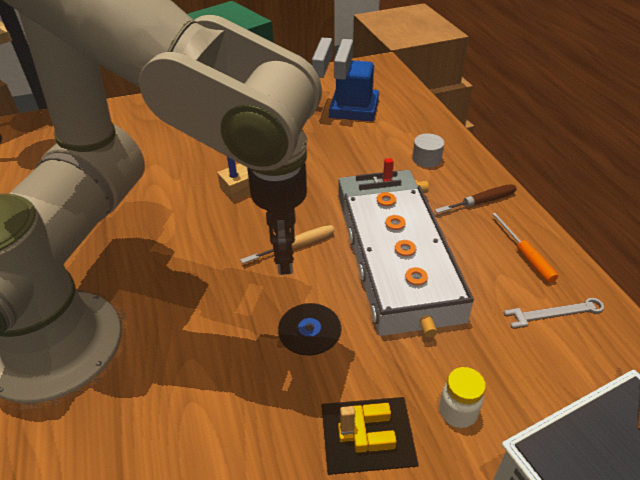

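Last checks: 
- **Tubes:** all three tops are at about 134-135 mm, so the feet are on the bore floors.
- **Fork:** it is flat and upright on the pad. Its body top is at 28 mm and its handle top at about 72 mm.
- **Slide:** it is down and at the stop.
- **Bystanders:** all are where they were.

I'm handing in.

```bash
python3 -c "
from rig import ctrl
print(ctrl.finish_job())"
```

```text
the job is handed in; nothing more can be done
None
```

The job is done and handed in at about 48 s of the 210 s allowed; no verdict was reported.

- **Air shut-off:** I lifted the red slide over its bump and pushed it to the stop, where I felt about 9 N. Then I let it drop. The cameras show about 38 mm of travel; the start position was somewhere between 0 and 3 mm, so this fits full travel but doesn't prove it alone. I took the firm stop as confirmation. The knob top is back at its rest height of about 111 mm.
- **Tubes:** tubes 0, 2 and 3 were present and port 1 was empty. Each was drawn straight up with the fork seated on its ring and stood in a rack bore. Their tops measure 134–135 mm; a fully seated tube should be at 135 mm.
- **Fork:** it is back on the black pad, flat and with its handle upright, inside the pad's outline. I pressed it down with about 23 N at one point while setting it on the pad, below the 40 N limit.
- **Everything else:** the glue jar, grinding disc and gouge look unmoved. I saw no grip slip and no knock to the fork.

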